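# Gauge the brake pad and sort the stripped caliper parts

### The arm

A 7-joint arm with a two-finger parallel gripper is mounted at the origin on the work surface. World frame = base frame: x ahead of the robot, y to its left, z up, the work surface at z = 0. Lengths are in mm, angles in rad, forces in N, time in s.
With the tool pointing down it reaches from about 400 to 875 mm from the base axis. Payload 4.4 kg.
Tool frame: the origin (TCP) lies on the centre line of the jaws, within the pads' length; the fingertips stand 11 mm ahead of it and the grasp point (between the pads) lies 8 mm behind it (ctrl.tips_ahead is the distance from the TCP to the fingertips, in mm); z points along the fingers, y is the line along which they close (so a half turn about z gives the same grasp; the last joint's range is limited). The gripper opens to 85 mm and grips with 20 to 120 N. Pads are 22 mm wide; open, the fingers measure 114 mm over their backs; the gripper's body (76 mm by 85 mm) begins 54 mm behind the grasp point. The pads swing forward as they close: fully open they stand 13 mm farther back than shut.
Start: joints at [1.111, 0.628, 0.038, 1.517, -0.027, 0.996, -0.02], TCP at [249.433, -600.251, 242.313] pointing down, gripper open.
Joint ranges: [-3.06, 3.06], [-0.37, 2.12], [-1.25, 1.32], [0.18, 2.47], [-1.1, 4.24], [0.23, 1.98], [-2.94, 2.94]. Speed limits (rad/s): [2.57, 2.57, 3.14, 3.14, 3.14, 3.14, 3.14].

### API

Orientations are given as [roll, pitch, yaw] about the fixed x, y, z axes, in that order (R = Rz(yaw) Ry(pitch) Rx(roll)).
In Python, from cell import ctrl, eyes, job gives the robot as it stands. The module is installed in compiled form; this text tells all that it offers.
- The arm moves only by the tool carry_out, never from a script. Its argument "moves" is a list of rows, each an object of numbers: "tx", "ty", "tz": the shift along the tool's x, y, z as a fraction of full scale; "twist": the turn about the tool's z as a fraction of full scale; "fingers": the opening, from 0 (shut) to 1 (fully open). In form: [{"tx": .., "ty": .., "tz": .., "twist": .., "fingers": ..}, ...]. A call has 1 to 12 rows; each row shifts and turns the commanded pose from where the row before left it, along the tool's axes as they then stand; what a row does not reach is not made up. Full scale, the value 1, is 0.3 m for a shift and pi rad for a turn. A row lasts 1/8 s, in which the tool goes at most 62.5 mm and 10.7 degrees, less where a joint would pass 70% of its speed; a pose out of reach is approached as far as the arm can. A call with a number of a shift or a turn outside -1 to 1 is refused whole. A call with a gripper value outside its range is refused whole. The fingers move at their own pace and stop on an object; the grip force is fixed at half the most. Time passes only in rows, so rows that do not move let the fingers close. It gives the time, the measured TCP pose, the force, the opening and the grip force at its end, in the units of the state.
- ctrl.read_state(): the state, without advancing time (a new reading comes with each control period).
- eyes.get_image(name): name is "scene" or "top" or "wrist"; returns a dict with "color" (480x640x3 uint8, blue, green, red), "fovy" (degrees; the focal length in pixels is half the picture's height over the tangent of half this angle, whatever the lens; pixels are square), "cx", "cy" (the principal point, pixels), "world_from_camera" (4x4, takes a point from camera to world coordinates). Camera axes: x right, y up, looking along -z (the intrinsics and any distortion apply to the point x, -y, -z); pixel columns grow to the right and rows downward; lengths in mm; the calibration is good to about 2 mm. A picture is of the moment at which its call begins. There is no depth.
- job.finish_job(): hands the job in; it is judged then, once.
The state is a dict: "clock": time; "qpos": joint angles; "qd": joint speeds; "tau": joint torques, N m; "eef_pos": TCP position; "tool_rot": TCP orientation; "force": force on the tool from outside, world axes, zero at the start; "torque": the same for the moment, N m; "width": finger opening in mm; "gripper_force": force on a finger pad.
Only numpy, scipy, OpenCV 4.12 (cv2) and the standard library are available. Lean on these libraries where they do the work, as an engineer would, in place of code of your own. Each camera call takes 0.05 s, during which the arm holds its last target. There are 200 camera calls.

### The job

Finish the caliper strip-down. Raise the foot of the wear gauge with its lever, then set the brake pad flat on the sloping plate, square beside the long rail with its long side along it, so that it slides fully home into the low corner; let go of it, then lower the foot until it rests on the pad and leave it so. Put every cracked piston and the bent spring in the scrap bin and every hex plug in the parts tray, in any order, and leave the steel bush where it lies.

Things in the scene. Friction and masses are not known exactly. Their poses are not given: they have to be found in the camera images.
- gauge_plate: Wear gauge's fixed sloping plate: slick white plastic, 180 x 130 mm. Origin: its low locating corner, on the top face, 35 mm above the bench. x climbs the slope along the inner face of the long rail (at y<0), y along the short stop (at x<0), z is the plate's normal. x climbs 17 degrees, y 16: a flat part let go square beside the rail slides by itself into the corner. Rail and stop are 12 mm high, 8 thick.
- lever (a joint): Angle (rad) of the gauge head's pivot lever with the foot. 0: foot rests on a homed pad. Negative (stop -0.15): foot down with nothing under it, as at the start. Grows as the foot rises, stop 0.65; above 0.4 is raised, clear of the pad. Stays where left; about 3 N at the bar turns it. Hinge axis parallel to the plate's y.
- lever_pivot (a point): The lever's pivot, behind the short stop, at (-30, 24, 26) mm in the plate's frame.
- lever_bar (a point): Middle of the lever's cross bar: steel, 10 mm thick, 44 mm long, parallel to the plate's y, free all round, 61 mm from the pivot on the robot's side. Grip by its ends or push from above: down raises the foot, pulling up lowers it. At joint 0 it is at (-75, 24, 67) mm in the plate's frame: pivot to bar rises 42 degrees from the plate's -x; the joint's angle is taken off that.
- lever_foot (a point): Centre of the underside of the lever's round rubber foot, 18 mm across, 65 mm from the pivot on the side away from the bar. As it rises, the arm above it reaches up to 75 mm higher than the bar, so keep the gripper clear of it.
- pad_c (a point): Centre of the brake pad: flat block 60 x 44 x 14 mm (x, y, z), about 0.2 kg, steel backing with a dark lining on top that has one groove across it. Lies flat on the bench at the start. Home in the gauge: its centre at (30, 22, 7) mm in the plate's frame, its x along the plate's x, either way round. It may turn if it drags on a finger as it is let go; askew, it is not home.
- scrap_bin: Scrap bin: open sheet-steel box hung on two pivots between side cheeks (locked, does not tip), 150 x 170 mm (x, y) outside, walls 3 mm. Origin under its centre on the bench; inner floor 13 mm and rim 65 mm above the bench.
- parts_tray: Parts tray: open grey plastic box, 110 x 130 mm (x, y) outside, walls 4 mm; origin under its centre on the bench; rim 40 mm above the bench. Smaller and lower than the scrap bin. Fixed.
- piston1_c (a point): Centre of a cracked brake piston: a tan phenolic cup, a plain cylinder 44 mm across and 38 mm tall (axis z), standing open end up. May be absent.
- piston2_c (a point): Centre of a cracked brake piston: a tan phenolic cup, a plain cylinder 44 mm across and 38 mm tall (axis z), standing open end up. May be absent.
- piston3_c (a point): Centre of a cracked brake piston: a tan phenolic cup, a plain cylinder 44 mm across and 38 mm tall (axis z), standing open end up. May be absent.
- plug1_c (a point): Centre (half-way up) of a plastic hex plug, 28 mm tall (axis z), standing on its hexagonal head: head 30 mm across flats (one pair of flats faces +-y) and 14 mm high, with a stem 18 mm across above it. May be absent.
- plug2_c (a point): Centre (half-way up) of a plastic hex plug, 28 mm tall (axis z), standing on its hexagonal head: head 30 mm across flats (one pair of flats faces +-y) and 14 mm high, with a stem 18 mm across above it. May be absent.
- spring_c (a point): Centre (half-way up) of the bent anti-rattle spring: an arched steel strip standing on its two ends, 65 mm long (x), 18 mm wide (y), 16 mm high, 2.5 mm thick.
- bush: A plain steel bush, a ring 38 mm across, 16 mm high, lying among the parts; belongs to another job and stays where it is. Origin: centre of its underside.
Not all that is in view belongs to the job. Of the things that look like the part that bears spring_c, take the one that is farthest from the robot's base at the start. Leave any blue look-alike of the part that bears pad_c alone.

How it is judged (in metres and radians):
On the way, in this order (a step that is already met when the one before it is completed fails the run):
1. the gauge foot is raised (lever above 0.4 rad) (value of joint lever above 0.4 rad), for 0.2 s.
2. the pad lies home in the locating corner, let go, with the foot still raised (x of pad_c in the frame of gauge_plate between 0.026 and 0.034 m and y of pad_c in the frame of gauge_plate between 0.018 and 0.026 m and z of pad_c in the frame of gauge_plate between 0.004 and 0.01 m and angle between the x axis of pad_c and the x axis of gauge_plate, either way round below 0.08 rad and linear speed of pad below 0.02 m/s and value of joint lever above 0.3 rad and contact force between the fingers and pad below 0.1 N), for 0.3 s.
3. the foot is lowered onto the homed pad (lever below 0.04 rad) (x of pad_c in the frame of gauge_plate between 0.026 and 0.034 m and y of pad_c in the frame of gauge_plate between 0.018 and 0.026 m and z of pad_c in the frame of gauge_plate between 0.004 and 0.01 m and angle between the x axis of pad_c and the x axis of gauge_plate, either way round below 0.08 rad and linear speed of pad below 0.02 m/s and value of joint lever below 0.04 rad), for 0.2 s.
At the end, for the whole second after the job is handed in: Pad home in the corner (centre within 4 mm along each side, 3 mm in height, long side within 0.08 rad of the rail), foot down on it (lever below 0.04 rad); all pistons present and the spring in the scrap bin, all plugs present in the parts tray, below the rims, let go, at rest (all of step 3 and contact force between the fingers and pad below 0.1 N and x of piston1_c in the frame of scrap_bin between -0.072 and 0.072 m and y of piston1_c in the frame of scrap_bin between -0.082 and 0.082 m and z of piston1_c in the frame of scrap_bin between 0 and 0.065 m and linear speed of each of piston1, piston2, piston3, spring, plug1, plug2 below 0.05 m/s and x of piston2_c in the frame of scrap_bin between -0.072 and 0.072 m and y of piston2_c in the frame of scrap_bin between -0.082 and 0.082 m and z of piston2_c in the frame of scrap_bin between 0 and 0.065 m and x of piston3_c in the frame of scrap_bin between -0.072 and 0.072 m and y of piston3_c in the frame of scrap_bin between -0.082 and 0.082 m and z of piston3_c in the frame of scrap_bin between 0 and 0.065 m and x of spring_c in the frame of scrap_bin between -0.072 and 0.072 m and y of spring_c in the frame of scrap_bin between -0.082 and 0.082 m and z of spring_c in the frame of scrap_bin between 0 and 0.065 m and x of plug1_c in the frame of parts_tray between -0.051 and 0.051 m and y of plug1_c in the frame of parts_tray between -0.061 and 0.061 m and z of plug1_c in the frame of parts_tray between 0 and 0.045 m and x of plug2_c in the frame of parts_tray between -0.051 and 0.051 m and y of plug2_c in the frame of parts_tray between -0.061 and 0.061 m and z of plug2_c in the frame of parts_tray between 0 and 0.045 m); the robot touches nothing.
It fails at once if the steel bush is knocked more than 6 cm from its place (distance of bush from where it was at the start of the episode above 0.06 m).
Of piston1, piston2, piston3 only 1 to 3 are there at a start; the rules pass over those that are not, and their reading is None.
Of plug1, plug2 only 1 to 2 are there at a start; the rules pass over those that are not, and their reading is None.
At some moment in a run one of piston1, piston2, piston3, plug1, plug2, spring may be knocked a few centimetres aside while the robot is not near it.
Once in a run the grip may slacken for a moment while it holds something.
It also fails if it takes over 210 s, if anything falls off the work surface, if the arm or the gripper's body presses on something with over 40 N, if the wrist force passes 120 N, or if a joint passes its speed limit or range.

## Working session

There is one attempt and no reset: what is moved stays moved. The work goes in short steps, Python scripts to look and compute and a tool call to move; the robot and the scene stay as the last step left them, time stands still between calls to the robot, and variables do not carry over. Pictures are saved under pics/ and viewed, at most 14 in all, crops included, and the job is handed in when it is done.

Besides the shell and the picture viewer there is one more tool, called by a JSON object that holds its "api" and its "payload". carry_out: Moves the arm, as the interface text tells. Its arguments: {"type":"object","properties":{"moves":{"type":"array","items":{"type":"object","properties":{"tx":{"type":"number","minimum":-1,"maximum":1},"ty":{"type":"number","minimum":-1,"maximum":1},"tz":{"type":"number","minimum":-1,"maximum":1},"twist":{"type":"number","minimum":-1,"maximum":1},"fingers":{"type":"number"}}}}},"required":["moves"]}

```bash
ls; mkdir -p pics; cat > h.py <<'E'
import numpy as np, cv2
from cell import ctrl, eyes, job
def cam(name, fn=None):
    im=eyes.get_image(name)
    if fn: cv2.imwrite('pics/'+fn,im['color'])
    return im
E
python3 - <<'E'
from h import *
import pickle
for n in ["scene","top"]:
    im=cam(n,n+'0.png'); pickle.dump(im,open(n+'0.pkl','wb'))
    print(n,{k:(v if k!='color' else 0) for k,v in im.items()})
print(ctrl.read_state(), ctrl.tips_ahead)
E
```

```text
pics
scene {'color': 0, 'fovy': 49.91204900233949, 'cx': 319.420096913835, 'cy': 242.7262760693111, 'world_from_camera': array([[ 3.00338055e-01, -7.50480442e-01,  5.88707193e-01,
         1.14313361e+03],
       [ 9.53720449e-01,  2.45753459e-01, -1.73270145e-01,
        -2.27823999e+02],
       [-1.46409745e-02,  6.13501707e-01,  7.89557660e-01,
         8.18547111e+02],
       [ 0.00000000e+00,  0.00000000e+00,  0.00000000e+00,
         1.00000000e+00]])}
top {'color': 0, 'fovy': 47.97248960558109, 'cx': 316.94783752476707, 'cy': 240.6723354187978, 'world_from_camera': array([[ 7.92505207e-03,  9.89989696e-01, -1.40916981e-01,
         4.41048297e+02],
       [-9.99935033e-01,  6.69111151e-03, -9.22816924e-03,
        -8.03904470e+01],
       [-8.19290122e-03,  1.40980960e-01,  9.89978406e-01,
         1.03316737e+03],
       [ 0.00000000e+00,  0.00000000e+00,  0.00000000e+00,
         1.00000000e+00]])}
{'clock': 0.1, 'qpos': array([ 1.11118507,  0.6292529 ,  0.03844171,  1.51825314, -0.02698885,
        0.99630612, -0.01998316]), 'qd': array([-1.45312241e-03, -2.29097181e-03, -9.81182596e-05, -2.74892087e-03,
        8.59487986e-04,  2.37002373e-04,  3.21648892e-04]), 'tau': array([ 2.61162946e-03, -5.64532578e+01,  1.22999053e+00, -1.93974406e+01,
        1.11367003e-02,  5.43342336e-03, -2.25906274e-05]), 'eef_pos': array([ 249.23393452, -599.7388184 ,  241.48620991]), 'tool_rot': array([-3.13989120e+00,  2.43710418e-05,  3.93836998e-01]), 'force': array([-0.55094062,  0.12263812,  0.45108387]), 'torque': array([ 0.02779022, -0.01969732,  0.05856969]), 'gripper_force': 0.0, 'width': 85.51703228401237} 11.0
```

View pics/top0.png

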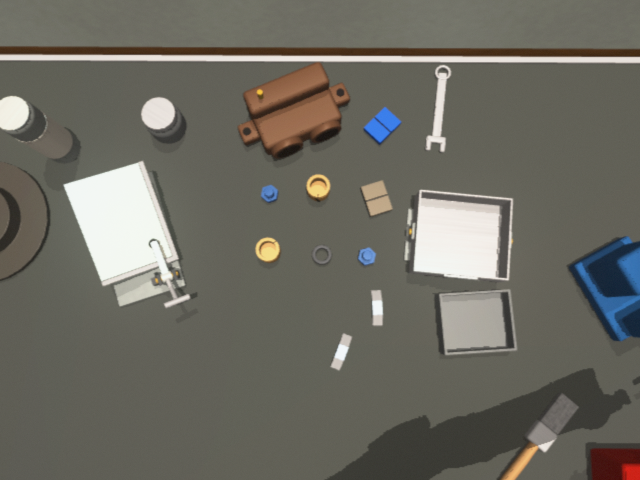

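View pics/scene0.png

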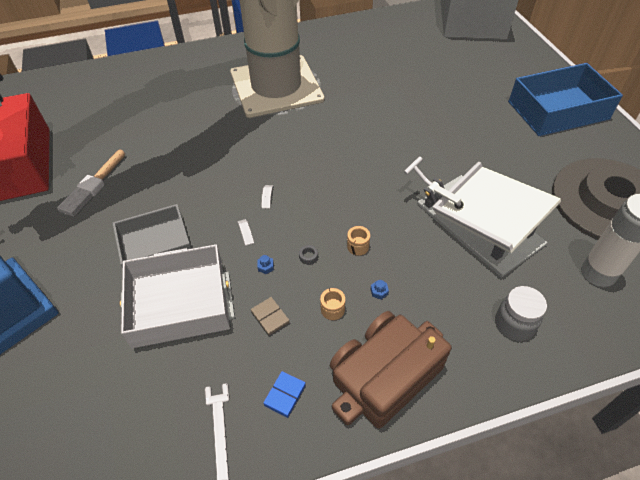

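```bash
cat >> h.py <<'E'
import pickle
def ray(im,u,v):
    f=240/np.tan(np.radians(im['fovy'])/2); T=im['world_from_camera']
    d=T[:3,:3]@np.array([(u-im['cx'])/f,-(v-im['cy'])/f,-1]); return T[:3,3],d
def onz(im,u,v,z):
    o,d=ray(im,u,v); return o+d*(z-o[2])/d[2]
def proj(im,P):
    f=240/np.tan(np.radians(im['fovy'])/2); T=im['world_from_camera']
    p=(np.atleast_2d(P)-T[:3,3])@T[:3,:3]; return np.c_[im['cx']+f*p[:,0]/-p[:,2], im['cy']-f*p[:,1]/-p[:,2]]
def plate(x,y,yaw):
    a,b=np.radians([17,16]); X=np.array([np.cos(a),0,np.sin(a)])
    Y=np.array([-np.tan(a)*np.sin(b),0,np.sin(b)]); Y[1]=np.sqrt(1-Y@Y)
    c,s=np.cos(yaw),np.sin(yaw); R=np.array([[c,-s,0],[s,c,0],[0,0,1]])@np.c_[X,Y,np.cross(X,Y)]
    return R,np.array([x,y,35.])
E
python3 - <<'E'
from h import *
t=pickle.load(open('top0.pkl','rb'))['color'];s=pickle.load(open('scene0.pkl','rb'))['color']
r=lambda i,x,y,w,h,W,H:cv2.resize(i[y:y+h,x:x+w],(W,H),interpolation=cv2.INTER_CUBIC)
cv2.imwrite('pics/g.png',np.hstack([r(t,55,155,140,160,525//1,600)[:,:],np.vstack([r(s,400,150,170,130,275,210),np.zeros((390,275,3),np.uint8)])]))
cv2.imwrite('pics/gs.png',r(s,400,150,170,130,782,598))
cv2.imwrite('pics/p.png',r(t,240,165,190,215,530,600))
E
```

```text
(no output)
```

View pics/g.png

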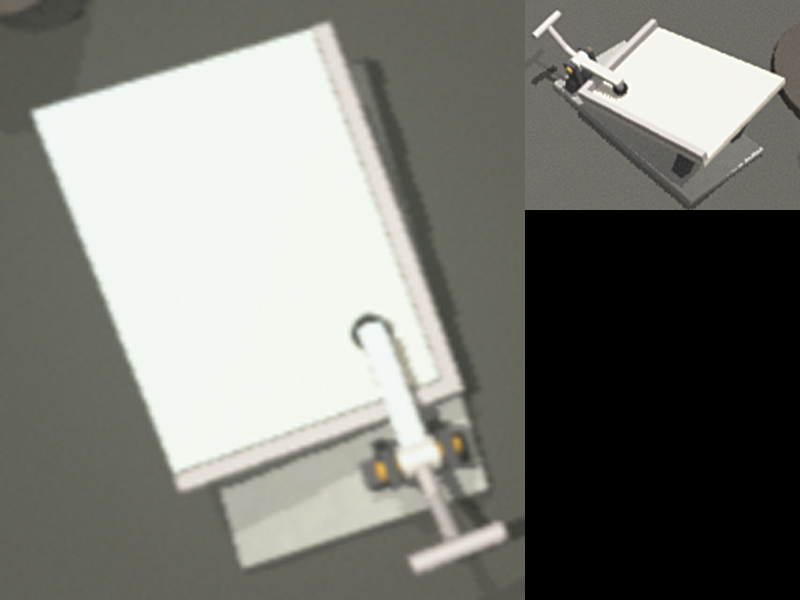

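View pics/gs.png

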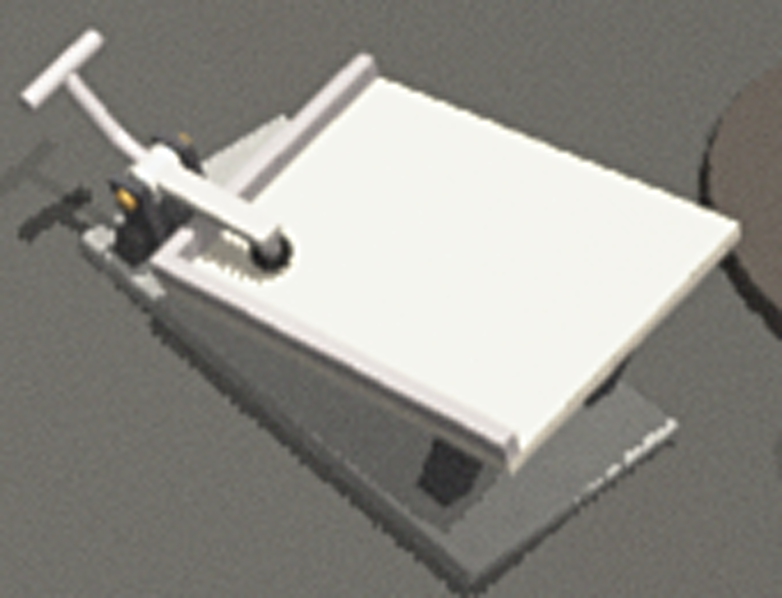

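View pics/p.png

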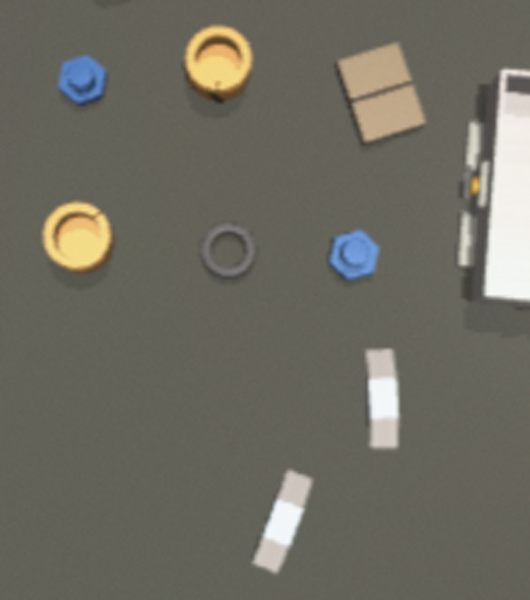

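```bash
cat >> h.py <<'E'
def bar(q):
    a=np.radians(42)-q; return np.array([-30-61*np.cos(a),24,26+61*np.sin(a)])
def foot0(q): return None
E
cat > m1.py <<'E'
from h import *
from scipy.optimize import least_squares
T=pickle.load(open('top0.pkl','rb'));S=pickle.load(open('scene0.pkl','rb'))
b=bar(-0.15)
pt=[((180,130,0),(33,110)),((180,0,12),(315,28)),((180,-8,12),(333,22)),((0,0,12),(438,378)),((-8,-8,12),(465,390)),((-8,130,12),(180,490)),(b,(457,547))]
ps=[((180,130,0),(740,225)),((0,130,0),(383,82)),((-8,130,12),(367,55)),(b,(63,68))]
pt=[(p,(55+u/3.75,155+v/3.75)) for p,(u,v) in pt]; ps=[(p,(400+u/4.6,150+v/4.6)) for p,(u,v) in ps]
def res(q):
    R,o=plate(*q[:3]); r=[]
    for im,l in((T,pt),(S,ps)):
        P=np.array([p for p,_ in l])@R.T+o; r.append(proj(im,P)-np.array([u for _,u in l]))
    return np.vstack(r).ravel()
s=least_squares(res,[500,250,0.3],loss='soft_l1'); print(s.x); print(res(s.x).reshape(-1,2).round(1))
R,o=plate(*s.x); print('bar',R@b+o,'home',R@[30,22,7]+o)
# blobs
for nm,im in(('top',T),('scene',S)):
    hsv=cv2.cvtColor(im['color'],cv2.COLOR_BGR2HSV)
    for n,lo,hi,z in(('blue',(100,120,40),(125,255,255),14),('tan',(10,110,80),(28,255,255),19),('pad',(5,40,80),(20,109,255),14)):
        m=cv2.inRange(hsv,lo,hi); k,_,st,c=cv2.connectedComponentsWithStats(m)
        for i in range(1,k):
            if 60<st[i,4]<1500: print(nm,n,st[i],c[i].round(1),onz(im,*c[i],z).round(0))
E
python3 m1.py
```

```text
[5.52618267e+02 1.99374032e+02 3.18031899e-01]
[[ 0.2 -0.2]
 [-0.3 -0.3]
 [-0.7  0. ]
 [ 0.7  0.6]
 [-0.8 -0. ]
 [-0.4 -0.1]
 [-0.9 -0.3]
 [-0.7  1. ]
 [-0.7 -0.3]
 [-1.4  0.2]
 [ 0.1  0.2]]
bar [468.22992796 173.59548609  88.49186424] home [570.28977953 225.2459974   56.24521188]
top blue [364 107  37  37 730] [381.9 125.1] [ 816. -197.   14.]
top blue [262 185  16  17 201] [269.2 193.3] [678.  22.  14.]
top blue [359 249  16  16 182] [366.2 256.2] [ 557. -165.   14.]
top tan [307 175  23  25 475] [317.9 186.8] [690. -72.  19.]
top tan [256 238  24  25 475] [267.6 249.7] [567.  23.  19.]
top tan [500 442  38  38 516] [519.9 462.3] [ 187. -437.   19.]
top pad [ 0 46 99  1 99] [49. 46.] [980. 474.  14.]
top pad [141  46 207   3 214] [241.1  46.9] [979.  85.  14.]
top pad [405  48 190   1 190] [499.5  48. ] [ 979. -434.   14.]
top pad [  0  53 640   4 652] [318.6  54.9] [963. -71.  14.]
top pad [243  62  87  37 116] [289.4  76.2] [917. -13.  14.]
top pad [361 180  32  37 774] [376.3 197.9] [ 670. -185.   14.]
top pad [  0 194  10  45 307] [  3.5 215.8] [631. 535.  14.]
scene blue [232 
[... 846 characters left out ...]
 336  12  13  98] [430.5 341.8] [810.  63.  19.]
scene pad [227   5  10  30  93] [231.9  20. ] [-342.  -47.   14.]
scene pad [178   9  38  32 398] [197.4  23.9] [-354. -148.   14.]
scene pad [  0  16 178  44 683] [106.5  36.3] [-372. -410.   14.]
scene pad [604  43  36  78 710] [629.6  84. ] [300. 858.  14.]
scene pad [  0  46  26  30 295] [11.5 59. ] [-339. -669.   14.]
scene pad [ 94 149  31  30 304] [109.5 163.8] [ 180. -435.   14.]
scene pad [320 288  24  21 152] [330.8 301.7] [679. -72.  14.]
scene pad [251 297  38  37 783] [269.4 314.8] [ 671. -185.   14.]
scene pad [332 392  31  31 448] [347.  406.6] [ 870. -109.   14.]
scene pad [623 466  17  14  82] [631.3 473.3] [1089.  252.   14.]
```

```bash
python3 - <<'E'
from h import *
T=pickle.load(open('top0.pkl','rb'));S=pickle.load(open('scene0.pkl','rb'))
f=lambda u,v,z:onz(T,240+u/2.79,165+v/2.79,z).round(0)
print('spring ends',f(379,350,0),f(385,447,0),'decoy',f(299,477,0),f(265,567,0))
print('pad corners',[f(*p,14)[:2] for p in((338,62),(400,43),(425,122),(363,142))])
print('bush',f(228,250,8))
print('bin',[onz(T,*p,65).round() for p in((417,192),(512,195),(510,279),(413,277))])
print('tray',[onz(T,*p,40).round() for p in((439,292),(513,290),(516,352),(442,355))])
R,o=plate(552.6,199.4,0.318)
for q in(-.15,0,.2,.4,.5,.6): print(q,(R@bar(q)+o).round(1))
print('piv',R@[-30,24,26]+o,'Y',R[:,1],'X',R[:,0])
for x in (90,100,110): print(x,(R@[x,28,0]+o).round(1))
E
```

```text
spring ends [ 493. -184.    0.] [ 427. -187.    0.] decoy [ 407. -129.    0.] [ 347. -106.    0.]
pad corners [array([ 691., -156.]), array([ 705., -199.]), array([ 649., -215.]), array([ 635., -173.])]
bush [560. -80.   8.]
bin [array([ 670., -254.,   65.]), array([ 666., -428.,   65.]), array([ 512., -417.,   65.]), array([ 514., -244.,   65.])]
tray [array([ 489., -295.,   40.]), array([ 494., -431.,   40.]), array([ 382., -431.,   40.]), array([ 376., -298.,   40.])]
-0.15 [468.2 173.6  88.5]
0 [463.3 173.9  80.8]
0.2 [458.5 175.3  69.7]
0.4 [455.8 177.8  58.1]
0.5 [455.3 179.4  52.2]
0.6 [455.3 181.2  46.4]
piv [511.67163991 202.23247865  56.65286137] Y [-0.37944375  0.8832024   0.27563736] X [0.90835817 0.29900538 0.2923717 ]
90 [623.7 251.   69. ]
100 [632.8 254.   72. ]
110 [641.9 257.   74.9]
```

```bash
cat >> h.py <<'E'
def go(x,y,z,psi=None):
    s=ctrl.read_state(); p=s['eef_pos']; y0=s['tool_rot'][2]; psi=y0 if psi is None else psi
    d=np.array([x,y,z])-p; c,n=np.cos(y0),np.sin(y0)
    tw=(psi-y0+np.pi)%(2*np.pi)-np.pi   # + = world yaw ccw; tool twist = -tw
    t=np.array([d[0]*c+d[1]*n, d[0]*n-d[1]*c, -d[2]])/300
    print('pos',p.round(1),'yaw',round(y0,3),'w',round(s['width'],1),'F',s['force'].round(1),'gf',round(s['gripper_force'],1),'t',round(s['clock'],1),'q7',s['qpos'][[0,6]].round(2))
    print('tx,ty,tz total',t.round(3),'norm rows@.18',round(np.linalg.norm(t)/.18,1),'twist',round(-tw/np.pi,3),'rows',round(abs(tw)/.18,1))
E
echo
```

{"api": "carry_out", "payload": {"moves": [{"tx": 0.165, "ty": -0.086, "tz": 0, "twist": 0, "fingers": 0}, {"tx": 0.165, "ty": -0.086, "tz": 0, "twist": 0, "fingers": 0}, {"tx": 0.165, "ty": -0.086, "tz": 0, "twist": 0, "fingers": 0}, {"tx": 0.165, "ty": -0.086, "tz": 0, "twist": 0, "fingers": 0}, {"tx": 0.165, "ty": -0.086, "tz": 0, "twist": 0, "fingers": 0}, {"tx": 0.165, "ty": -0.086, "tz": 0, "twist": 0, "fingers": 0}, {"tx": 0.165, "ty": -0.086, "tz": 0, "twist": 0, "fingers": 0}, {"tx": 0.056, "ty": -0.167, "tz": 0, "twist": 0, "fingers": 0}, {"tx": 0.056, "ty": -0.167, "tz": 0, "twist": 0, "fingers": 0}, {"tx": 0.056, "ty": -0.167, "tz": 0, "twist": 0, "fingers": 0}, {"tx": 0.056, "ty": -0.167, "tz": 0, "twist": 0, "fingers": 0}, {"tx": 0.056, "ty": -0.167, "tz": 0, "twist": 0, "fingers": 0}]}}

```text
clock: 1.6
eef_pos: [481.1, -35.3, 242.2]
tool_rot: [-3.141, 0.0, 0.394]
force: [0.0, 0.4, 0.3]
width: -0.2
gripper_force: 0.0
```

```bash
python3 -c "
from h import *
go(466,174,130)"
```

```text
pos [481.1 -35.3 242.2] yaw 0.394 w -0.2 F [0.  0.4 0.3] gf 0.0 t 1.6 q7 [ 0.01 -1.16]
tx,ty,tz total [ 0.221 -0.664  0.374] norm rows@.18 4.4 twist -0.0 rows 0.0
```

{"api": "carry_out", "payload": {"moves": [{"tx": 0.044, "ty": -0.133, "tz": 0.075, "twist": 0, "fingers": 0}, {"tx": 0.044, "ty": -0.133, "tz": 0.075, "twist": 0, "fingers": 0}, {"tx": 0.044, "ty": -0.133, "tz": 0.075, "twist": 0, "fingers": 0}, {"tx": 0.044, "ty": -0.133, "tz": 0.075, "twist": 0, "fingers": 0}, {"tx": 0.044, "ty": -0.133, "tz": 0.075, "twist": 0, "fingers": 0}, {"tx": -0.004, "ty": -0.005, "tz": 0.03, "fingers": 0}, {"tx": -0.004, "ty": -0.005, "tz": 0.03, "fingers": 0}, {"tx": -0.004, "ty": -0.005, "tz": 0.03, "fingers": 0}, {"tx": -0.004, "ty": -0.005, "tz": 0.03, "fingers": 0}, {"tx": -0.004, "ty": -0.005, "tz": 0.03, "fingers": 0}, {"tx": -0.004, "ty": -0.005, "tz": 0.03, "fingers": 0}, {"tx": -0.003, "ty": -0.003, "tz": 0.03, "fingers": 0}]}}

```text
validation failed for argument at $.mo...
```

```bash
python3 -c "
from h import *
s=cam('scene')['color']
cv2.imwrite('pics/l1.png',cv2.resize(s[110:300,380:600],(660,570)))
go(455,180,67)"
```

```text
pos [480.3 -26.5 242.1] yaw 0.404 w 0.2 F [-0.6  6.2 -0.5] gf 0.0 t 1.6 q7 [ 0.   -1.16]
tx,ty,tz total [ 0.193 -0.666  0.584] norm rows@.18 5.0 twist -0.0 rows 0.0
```

View pics/l1.png

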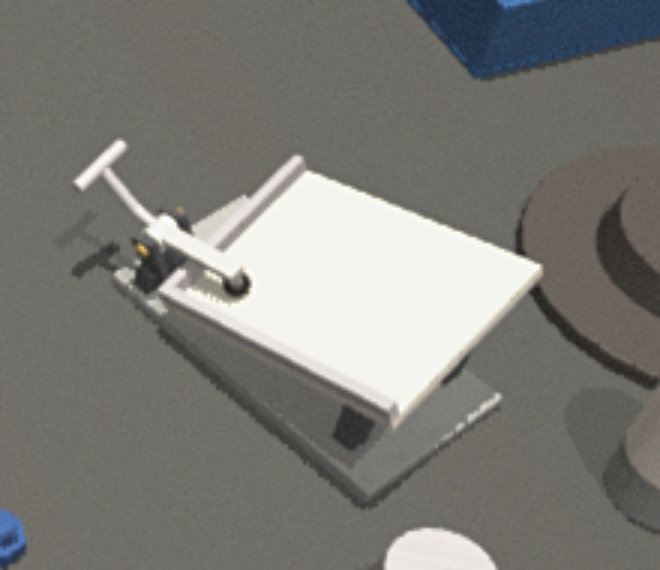

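The call was refused, likely because it had missing fields. The picture shows the lever still up and unmoved, so I'm resending with every field.

{"api": "carry_out", "payload": {"moves": [{"tx": 0.042, "ty": -0.13, "tz": 0.075, "twist": 0, "fingers": 0}, {"tx": 0.042, "ty": -0.13, "tz": 0.075, "twist": 0, "fingers": 0}, {"tx": 0.042, "ty": -0.13, "tz": 0.075, "twist": 0, "fingers": 0}, {"tx": 0.042, "ty": -0.13, "tz": 0.075, "twist": 0, "fingers": 0}, {"tx": 0.042, "ty": -0.13, "tz": 0.075, "twist": 0, "fingers": 0}, {"tx": -0.004, "ty": -0.005, "tz": 0.03, "twist": 0, "fingers": 0}, {"tx": -0.004, "ty": -0.005, "tz": 0.03, "twist": 0, "fingers": 0}, {"tx": -0.004, "ty": -0.005, "tz": 0.03, "twist": 0, "fingers": 0}, {"tx": -0.004, "ty": -0.005, "tz": 0.03, "twist": 0, "fingers": 0}, {"tx": -0.004, "ty": -0.005, "tz": 0.03, "twist": 0, "fingers": 0}, {"tx": -0.004, "ty": -0.005, "tz": 0.03, "twist": 0, "fingers": 0}, {"tx": -0.003, "ty": -0.003, "tz": 0.03, "twist": 0, "fingers": 0}]}}

```text
clock: 3.15
eef_pos: [454.0, 173.4, 66.6]
tool_rot: [-3.141, -0.001, 0.393]
force: [-1.1, 1.9, 3.9]
width: 0.1
gripper_force: 1.6
```

```bash
python3 -c "
from h import *
s=cam('scene')['color']
cv2.imwrite('pics/l2.png',cv2.resize(s[110:300,380:600],(660,570)))
go(455,180,67)"
```

```text
pos [453.9 173.6  65.7] yaw 0.394 w 0.2 F [ 0.1 -0.   1.1] gf 0.9 t 3.2 q7 [-0.43 -1.59]
tx,ty,tz total [ 0.012 -0.018 -0.004] norm rows@.18 0.1 twist -0.0 rows 0.0
```

View pics/l2.png

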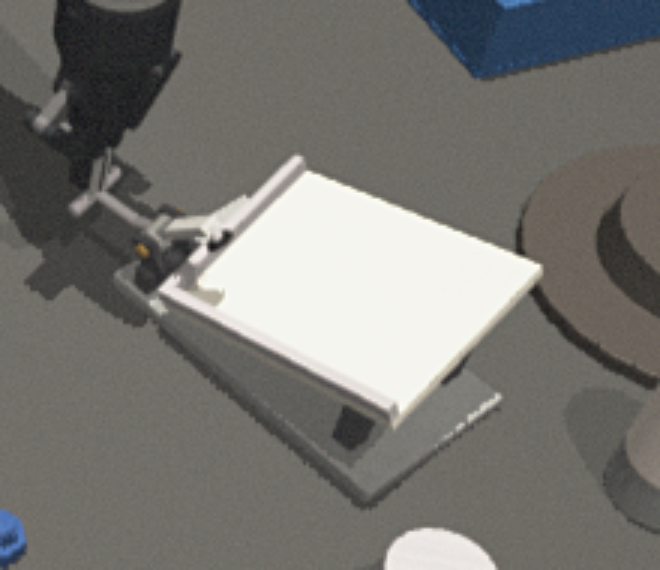

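The pic shows the foot lifted at crop (222,238), with the bar pressed low. Next is the pad.

{"api": "carry_out", "payload": {"moves": [{"tx": -0.04, "ty": 0, "tz": -0.14, "twist": 0, "fingers": 0}, {"tx": -0.04, "ty": 0, "tz": -0.14, "twist": 0, "fingers": 0}, {"tx": 0, "ty": 0, "tz": -0.15, "twist": 0, "fingers": 0}, {"tx": 0.036, "ty": 0.172, "tz": 0, "twist": 0, "fingers": 1}, {"tx": 0.036, "ty": 0.172, "tz": 0, "twist": 0, "fingers": 1}, {"tx": 0.036, "ty": 0.172, "tz": 0, "twist": 0, "fingers": 1}, {"tx": 0.036, "ty": 0.172, "tz": 0, "twist": 0, "fingers": 1}, {"tx": 0.036, "ty": 0.172, "tz": 0, "twist": 0, "fingers": 1}, {"tx": 0.036, "ty": 0.172, "tz": 0, "twist": 0, "fingers": 1}, {"tx": 0.036, "ty": 0.172, "tz": 0, "twist": 0, "fingers": 1}, {"tx": 0.036, "ty": 0.172, "tz": 0, "twist": 0, "fingers": 1}, {"tx": 0, "ty": 0, "tz": 0, "twist": -0.052, "fingers": 1}]}}

```text
clock: 4.7
eef_pos: [671.1, -190.4, 194.7]
tool_rot: [3.137, 0.001, 0.555]
force: [0.1, 0.4, 0.0]
width: 85.5
gripper_force: 0.0
```

{"api": "carry_out", "payload": {"moves": [{"tx": 0, "ty": 0, "tz": 0, "twist": -0.0525, "fingers": 1}, {"tx": 0, "ty": 0, "tz": 0, "twist": -0.0525, "fingers": 1}, {"tx": 0, "ty": 0, "tz": 0, "twist": -0.0525, "fingers": 1}, {"tx": 0, "ty": 0, "tz": 0, "twist": -0.0525, "fingers": 1}, {"tx": 0, "ty": 0, "tz": 0, "twist": -0.0525, "fingers": 1}, {"tx": 0, "ty": 0, "tz": 0, "twist": -0.0525, "fingers": 1}, {"tx": 0, "ty": 0, "tz": 0, "twist": -0.0525, "fingers": 1}, {"tx": 0, "ty": 0, "tz": 0, "twist": -0.0525, "fingers": 1}]}}

```text
clock: 5.7
eef_pos: [670.2, -184.4, 195.4]
tool_rot: [3.141, 0.0, 1.881]
force: [0.3, 0.5, 0.3]
width: 85.5
gripper_force: 0.0
```

```bash
python3 -c "
from h import *
go(670,-185.5,60,1.877)
im=cam('wrist','w1.png'); print(proj(im,[[691,-156,14],[705,-199,14],[649,-215,14],[635,-173,14]]).round(0))
"
```

```text
pos [ 670.2 -184.4  195.4] yaw 1.881 w 85.5 F [0.3 0.5 0.3] gf 0.0 t 5.7 q7 [0.44 0.29]
tx,ty,tz total [-0.003 -0.002  0.451] norm rows@.18 2.5 twist 0.001 rows 0.0
[[364. 187.]
 [363. 246.]
 [287. 243.]
 [285. 186.]]
```

View pics/w1.png

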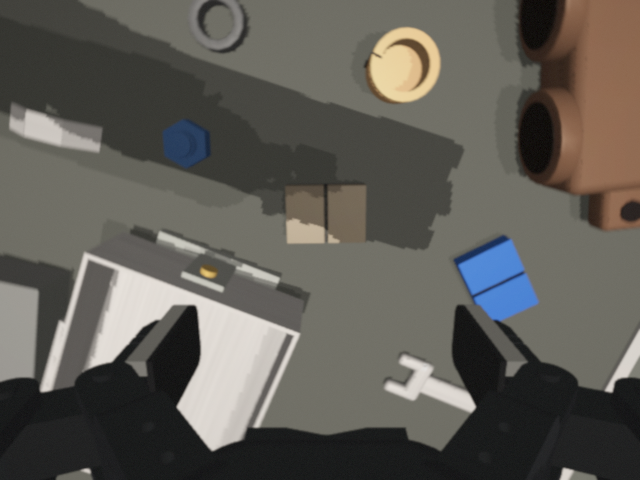

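The wrist view has the pad at (285..366, 184..243), as predicted and square to the jaws. I'll descend.

{"api": "carry_out", "payload": {"moves": [{"tx": -0.003, "ty": -0.002, "tz": 0.15, "twist": 0, "fingers": 1}, {"tx": 0, "ty": 0, "tz": 0.15, "twist": 0, "fingers": 1}, {"tx": 0, "ty": 0, "tz": 0.15, "twist": 0, "fingers": 1}, {"tx": 0, "ty": 0, "tz": 0.1, "twist": 0, "fingers": 1}, {"tx": 0, "ty": 0, "tz": 0.03, "twist": 0, "fingers": 1}, {"tx": 0, "ty": 0, "tz": 0.023, "twist": 0, "fingers": 1}, {"tx": 0, "ty": 0, "tz": 0.015, "twist": 0, "fingers": 1}]}}

```text
clock: 6.62
eef_pos: [670.4, -185.2, 11.4]
tool_rot: [3.14, 0.001, 1.876]
force: [-0.5, -0.4, -0.5]
width: 85.1
gripper_force: 0.0
```

{"api": "carry_out", "payload": {"moves": [{"tx": 0, "ty": 0, "tz": 0, "twist": 0, "fingers": 0.75}, {"tx": 0, "ty": 0, "tz": 0, "twist": 0, "fingers": 0}, {"tx": 0, "ty": 0, "tz": 0, "twist": 0, "fingers": 0}, {"tx": 0, "ty": 0, "tz": 0, "twist": 0, "fingers": 0}, {"tx": 0, "ty": 0, "tz": 0, "twist": 0, "fingers": 0}]}}

```text
clock: 7.25
eef_pos: [670.4, -185.1, 11.9]
tool_rot: [3.14, 0.001, 1.876]
force: [-0.7, 0.0, 6.4]
width: 57.9
gripper_force: 65.3
```

```bash
python3 -c "
from h import *
R,o=plate(552.6,199.4,0.318); n=R[:,2]
c=R@[105,30,0]+o
h=np.array([np.cos(.318),np.sin(.318),0]);p=np.array([-h[1],h[0],0])
zz=lambda P:o[2]-(n[:2]@(P-o)[:2])/n[2]
for a in(30,-30):
  for b in (22,-22): 
    P=c+a*h+b*p; print(a,b,zz(P).round(1),(R.T@(np.r_[P[:2],zz(P)]-o)).round(1))
print(c,zz(c)); go(c[0],c[1],170,1.889)
"
```

```text
30 22 90.1 [138.4  53.    0. ]
30 -22 76.2 [134.3   7.    0. ]
-30 22 71.7 [75.7 53.   0. ]
-30 -22 57.9 [71.6  7.   0. ]
[636.59429543 257.2916371   73.96814967] 73.96814967039731
pos [ 670.4 -185.1   11.9] yaw 1.876 w 57.9 F [-0.7  0.   6.4] gf 65.3 t 7.2 q7 [0.4  0.21]
tx,ty,tz total [ 1.44   0.336 -0.527] norm rows@.18 8.7 twist -0.004 rows 0.1
```

{"api": "carry_out", "payload": {"moves": [{"tx": 0, "ty": 0, "tz": -0.08, "twist": 0, "fingers": 0}, {"tx": 0, "ty": 0, "tz": -0.15, "twist": 0, "fingers": 0}, {"tx": 0, "ty": 0, "tz": -0.15, "twist": 0, "fingers": 0}, {"tx": 0, "ty": 0, "tz": -0.147, "twist": -0.004, "fingers": 0}, {"tx": 0.1, "ty": 0.024, "tz": 0, "twist": 0, "fingers": 0}, {"tx": 0.16, "ty": 0.0373, "tz": 0, "twist": 0, "fingers": 0}, {"tx": 0.16, "ty": 0.0373, "tz": 0, "twist": 0, "fingers": 0}, {"tx": 0.16, "ty": 0.0373, "tz": 0, "twist": 0, "fingers": 0}, {"tx": 0.16, "ty": 0.0373, "tz": 0, "twist": 0, "fingers": 0}, {"tx": 0.16, "ty": 0.0373, "tz": 0, "twist": 0, "fingers": 0}, {"tx": 0.16, "ty": 0.0373, "tz": 0, "twist": 0, "fingers": 0}, {"tx": 0.16, "ty": 0.0373, "tz": 0, "twist": 0, "fingers": 0}]}}

```text
clock: 8.75
eef_pos: [635.7, 190.8, 169.8]
tool_rot: [3.141, 0.0, 1.889]
force: [0.3, 0.1, -1.4]
width: 58.2
gripper_force: 64.8
```

{"api": "carry_out", "payload": {"moves": [{"tx": 0.16, "ty": 0.0373, "tz": 0, "twist": 0, "fingers": 0}, {"tx": 0.06, "ty": 0.014, "tz": 0, "twist": 0, "fingers": 0}, {"tx": 0, "ty": 0, "tz": 0, "twist": 0, "fingers": 0}]}}

```text
clock: 9.12
eef_pos: [629.4, 258.4, 169.2]
tool_rot: [3.141, -0.0, 1.892]
force: [0.2, -0.3, -1.6]
width: 58.3
gripper_force: 64.8
```

```bash
python3 -c "
from h import *
go(636.6,257.3,104,1.889)
im=cam('wrist','w2.png')
s=cam('scene','s2.png')['color']
cv2.imwrite('pics/w2b.png',np.hstack([cv2.resize(im['color'],(400,300)),cv2.resize(s[130:280,420:620],(400,300))]))
"
```

```text
pos [629.4 258.4 169.2] yaw 1.892 w 58.3 F [ 0.2 -0.3 -1.6] gf 64.8 t 9.1 q7 [-0.23 -0.36]
tx,ty,tz total [-0.011  0.022  0.217] norm rows@.18 1.2 twist 0.001 rows 0.0
```

View pics/w2b.png

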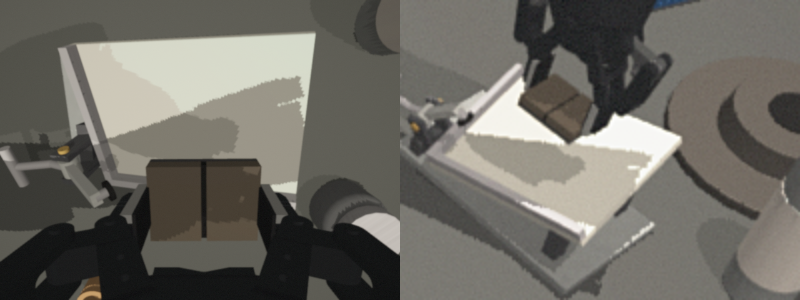

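Pad held square, plate below, raised foot clear to the left. Lowering to touch.

{"api": "carry_out", "payload": {"moves": [{"tx": -0.011, "ty": 0.022, "tz": 0.1, "twist": 0, "fingers": 0}, {"tx": 0, "ty": 0, "tz": 0.08, "twist": 0, "fingers": 0}, {"tx": 0, "ty": 0, "tz": 0.035, "twist": 0, "fingers": 0}, {"tx": 0, "ty": 0, "tz": 0.01, "twist": 0, "fingers": 0}, {"tx": 0, "ty": 0, "tz": 0.007, "twist": 0, "fingers": 0}]}}

```text
clock: 9.85
eef_pos: [638.0, 254.7, 100.2]
tool_rot: [3.141, 0.001, 1.888]
force: [-3.9, -5.5, 8.0]
width: 58.3
gripper_force: 68.1
```

{"api": "carry_out", "payload": {"moves": [{"tx": 0, "ty": 0, "tz": 0.007, "twist": 0, "fingers": 0}, {"tx": 0, "ty": 0, "tz": 0.007, "twist": 0, "fingers": 0}]}}

```text
clock: 10.1
eef_pos: [638.3, 254.6, 99.0]
tool_rot: [3.14, 0.002, 1.888]
force: [-8.3, -8.3, 24.9]
width: 58.3
gripper_force: 67.7
```

{"api": "carry_out", "payload": {"moves": [{"tx": 0, "ty": 0, "tz": 0.007, "twist": 0, "fingers": 0}, {"tx": 0, "ty": 0, "tz": 0.007, "twist": 0, "fingers": 0}]}}

```text
clock: 10.35
eef_pos: [641.0, 253.4, 97.1]
tool_rot: [3.134, 0.005, 1.887]
force: [-4.2, -9.8, 25.4]
width: 58.0
gripper_force: 69.4
```

```bash
python3 -c "
from h import *
go(636.6,257.3,104,1.889)
im=cam('wrist','w3.png')
s=cam('scene','s3.png')['color']
cv2.imwrite('pics/w3b.png',np.hstack([cv2.resize(im['color'],(400,300)),cv2.resize(s[130:280,420:620],(400,300))]))
"
```

```text
pos [641.  253.4  97.1] yaw 1.887 w 58.0 F [-4.2 -9.8 25.4] gf 69.4 t 10.3 q7 [-0.24 -0.38]
tx,ty,tz total [ 0.017 -0.01  -0.023] norm rows@.18 0.2 twist -0.001 rows 0.0
```

View pics/w3b.png

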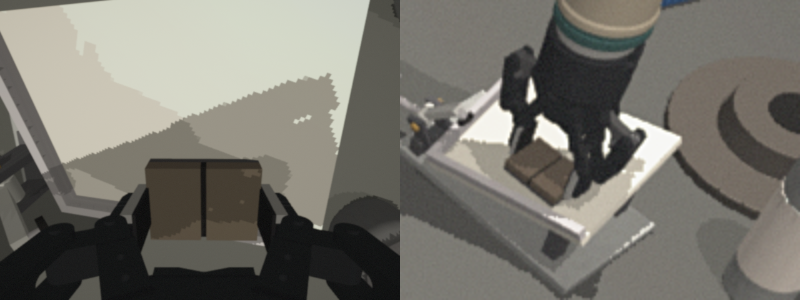

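{"api": "carry_out", "payload": {"moves": [{"tx": 0.014, "ty": -0.01, "tz": -0.017, "twist": 0, "fingers": 0}, {"tx": 0, "ty": 0, "tz": 0, "twist": 0, "fingers": 0}, {"tx": 0, "ty": 0, "tz": 0, "twist": 0, "fingers": 1}, {"tx": 0, "ty": 0, "tz": 0, "twist": 0, "fingers": 1}, {"tx": 0, "ty": 0, "tz": 0, "twist": 0, "fingers": 1}, {"tx": 0, "ty": 0, "tz": 0, "twist": 0, "fingers": 1}]}}

```text
clock: 11.2
eef_pos: [633.0, 259.0, 95.3]
tool_rot: [-3.141, -0.0, 1.889]
force: [0.1, 0.3, 1.2]
width: 85.6
gripper_force: 0.0
```

```bash
python3 -c "
from h import *
go(636.6,257.3,104,1.889)
im=cam('wrist','w4.png')
s=cam('scene','s4.png')['color']
cv2.imwrite('pics/w4b.png',np.hstack([cv2.resize(im['color'],(400,300)),cv2.resize(s[130:280,420:620],(400,300))]))
"
```

```text
pos [633.  259.   95.3] yaw 1.889 w 85.6 F [0.1 0.3 1.2] gf 0.0 t 11.2 q7 [-0.25 -0.39]
tx,ty,tz total [-0.009  0.01  -0.029] norm rows@.18 0.2 twist 0.0 rows 0.0
```

View pics/w4b.png

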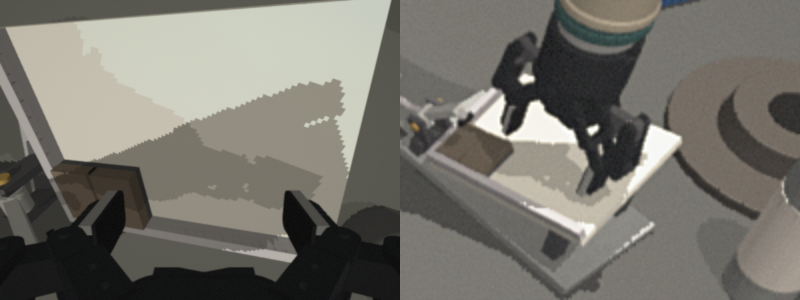

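Pad has slid down into the corner. Retreat upward and go to the bar; then check with the top camera.

{"api": "carry_out", "payload": {"moves": [{"tx": 0, "ty": 0, "tz": -0.1, "twist": 0, "fingers": 1}, {"tx": 0, "ty": 0, "tz": -0.17, "twist": 0, "fingers": 1}, {"tx": 0, "ty": 0, "tz": -0.17, "twist": 0, "fingers": 1}, {"tx": -0.018, "ty": -0.16, "tz": 0, "twist": 0, "fingers": 1}, {"tx": -0.018, "ty": -0.16, "tz": 0, "twist": 0, "fingers": 1}, {"tx": -0.018, "ty": -0.16, "tz": 0, "twist": 0, "fingers": 1}, {"tx": -0.018, "ty": -0.16, "tz": 0, "twist": 0, "fingers": 1}, {"tx": 0, "ty": 0, "tz": 0, "twist": 0.0525, "fingers": 1}, {"tx": 0, "ty": 0, "tz": 0, "twist": 0.0525, "fingers": 1}, {"tx": 0, "ty": 0, "tz": 0, "twist": 0.0525, "fingers": 1}, {"tx": 0, "ty": 0, "tz": 0, "twist": 0.0525, "fingers": 1}, {"tx": 0, "ty": 0, "tz": 0, "twist": 0.0525, "fingers": 1}]}}

```text
clock: 12.8
eef_pos: [457.6, 178.4, 227.8]
tool_rot: [3.141, -0.0, 1.059]
force: [-0.4, 0.2, -0.9]
width: 85.1
gripper_force: 0.0
```

{"api": "carry_out", "payload": {"moves": [{"tx": 0, "ty": 0, "tz": 0, "twist": 0.0525, "fingers": 1}, {"tx": 0, "ty": 0, "tz": 0, "twist": 0.0525, "fingers": 1}, {"tx": 0, "ty": 0, "tz": 0, "twist": 0.0525, "fingers": 1}, {"tx": 0, "ty": 0, "tz": 0, "twist": 0.0525, "fingers": 1}, {"tx": 0, "ty": 0, "tz": 0, "twist": 0, "fingers": 1}]}}

```text
clock: 13.42
eef_pos: [457.5, 178.5, 227.7]
tool_rot: [3.141, -0.0, 0.407]
force: [0.3, 0.3, -0.3]
width: 85.5
gripper_force: 0.0
```

```bash
python3 -c "
from h import *
go(455,180,47,.405)
R,o=plate(552.6,199.4,0.318)
t=cam('top'); s=cam('scene'); out=[]
for im,(x,y) in((t,(55,155)),(s,(400,150))):
    k=3.75; c=cv2.resize(im['color'][y:y+140,x:x+106 if im is t else x+106],None,fx=k,fy=k)
    for P in [(0,0,14),(60,0,14),(60,44,14),(0,44,14)]:
        u=(proj(im,R@P+o)[0]-[x,y])*k; cv2.circle(c,tuple(int(v) for v in u),3,(0,0,255),1)
    out.append(c)
w=cv2.resize(cam('wrist')['color'],None,fx=.5,fy=.5)
cv2.imwrite('pics/h1.png',np.hstack(out)); cv2.imwrite('pics/w5.png',w)
"
```

```text
pos [457.5 178.5 227.7] yaw 0.407 w 85.5 F [ 0.3  0.3 -0.3] gf 0.0 t 13.4 q7 [-0.43 -1.59]
tx,ty,tz total [-0.006 -0.008  0.602] norm rows@.18 3.3 twist 0.001 rows 0.0
```

View pics/h1.png

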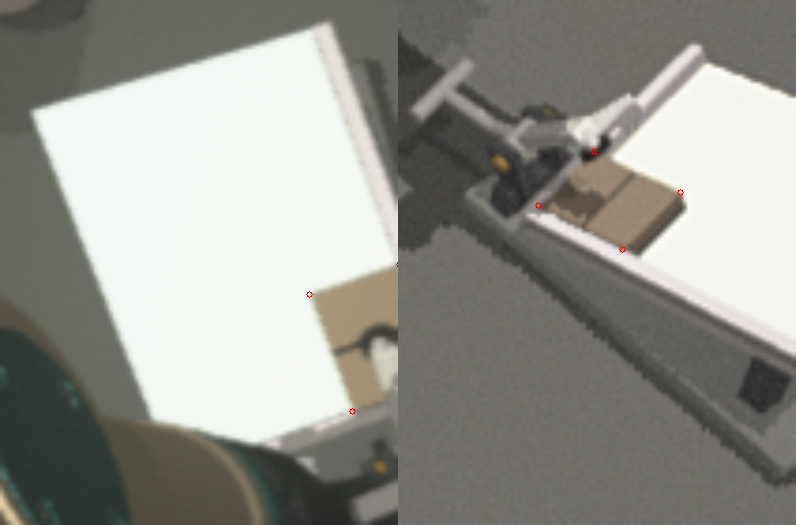

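The pad corners match the projected home corners in both views, so it is home. Now the current lever angle.

```bash
python3 -c "
from h import *
R,o=plate(552.6,199.4,0.318); S=pickle.load(open('scene0.pkl','rb'))
for q in(.4,.45,.5,.55,.6,.65): print(q,proj(S,R@bar(q)+o).round(1),(R@bar(q)+o).round(1))
"
```

```text
0.4 [[411.3 171.3]] [455.8 177.8  58.1]
0.45 [[411.4 172.1]] [455.5 178.6  55.1]
0.5 [[411.5 173. ]] [455.3 179.4  52.2]
0.55 [[411.7 173.9]] [455.2 180.3  49.3]
0.6 [[412.  174.8]] [455.3 181.2  46.4]
0.65 [[412.3 175.7]] [455.6 182.2  43.5]
```

{"api": "carry_out", "payload": {"moves": [{"tx": -0.006, "ty": -0.008, "tz": 0.16, "twist": 0, "fingers": 1}, {"tx": 0, "ty": 0, "tz": 0.16, "twist": 0, "fingers": 1}, {"tx": 0, "ty": 0, "tz": 0.14, "twist": 0, "fingers": 1}, {"tx": 0, "ty": 0, "tz": 0.09, "twist": 0, "fingers": 1}, {"tx": 0, "ty": 0, "tz": 0.05, "twist": 0, "fingers": 1}]}}

```text
clock: 14.2
eef_pos: [454.5, 179.5, 46.3]
tool_rot: [-3.141, 0.002, 0.406]
force: [-0.0, -0.4, 0.1]
width: 85.2
gripper_force: 0.0
```

{"api": "carry_out", "payload": {"moves": [{"tx": 0, "ty": 0, "tz": 0, "twist": 0, "fingers": 0.6}, {"tx": 0, "ty": 0, "tz": 0, "twist": 0, "fingers": 0}, {"tx": 0, "ty": 0, "tz": 0, "twist": 0, "fingers": 0}, {"tx": 0, "ty": 0, "tz": 0, "twist": 0, "fingers": 0}, {"tx": 0, "ty": 0, "tz": 0, "twist": 0, "fingers": 0}]}}

```text
clock: 14.82
eef_pos: [455.9, 180.0, 48.3]
tool_rot: [3.141, -0.002, 0.405]
force: [0.5, 0.2, 3.2]
width: 40.3
gripper_force: 59.9
```

{"api": "carry_out", "payload": {"moves": [{"tx": 0, "ty": 0.004, "tz": -0.013, "twist": 0, "fingers": 0}, {"tx": 0, "ty": 0.004, "tz": -0.013, "twist": 0, "fingers": 0}, {"tx": 0.001, "ty": 0.004, "tz": -0.013, "twist": 0, "fingers": 0}, {"tx": 0.002, "ty": 0.004, "tz": -0.013, "twist": 0, "fingers": 0}, {"tx": 0.003, "ty": 0.004, "tz": -0.013, "twist": 0, "fingers": 0}, {"tx": 0.003, "ty": 0.003, "tz": -0.013, "twist": 0, "fingers": 0}, {"tx": 0.004, "ty": 0.003, "tz": -0.013, "twist": 0, "fingers": 0}]}}

```text
clock: 15.7
eef_pos: [461.3, 174.1, 75.0]
tool_rot: [-3.141, 0.001, 0.404]
force: [1.0, 2.7, -8.7]
width: 40.0
gripper_force: 61.3
```

{"api": "carry_out", "payload": {"moves": [{"tx": 0.003, "ty": 0.002, "tz": -0.009, "twist": 0, "fingers": 0}, {"tx": 0.002, "ty": 0.001, "tz": -0.007, "twist": 0, "fingers": 0}, {"tx": 0, "ty": 0, "tz": 0, "twist": 0, "fingers": 0}]}}

```text
clock: 16.08
eef_pos: [463.6, 173.6, 80.0]
tool_rot: [3.141, -0.0, 0.405]
force: [0.8, 2.1, -4.8]
width: 40.0
gripper_force: 61.6
```

```bash
python3 -c "
from h import *
go(455,180,47,.405)
s=cam('scene')['color']
cv2.imwrite('pics/l3.png',cv2.resize(s[150:240,400:500],(600,540),interpolation=cv2.INTER_CUBIC))
"
```

```text
pos [463.6 173.6  80. ] yaw 0.405 w 40.0 F [ 0.8  2.1 -4.8] gf 61.6 t 16.1 q7 [-0.41 -1.59]
tx,ty,tz total [-0.018 -0.031  0.11 ] norm rows@.18 0.6 twist -0.0 rows 0.0
```

View pics/l3.png

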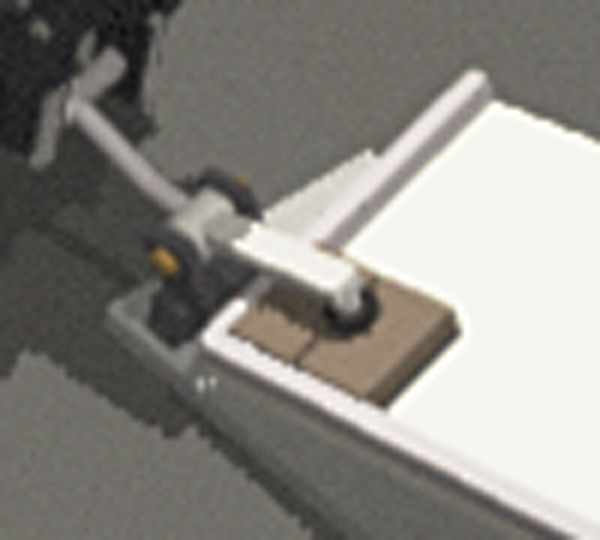

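The foot is at or near the pad. I'll raise a bit more to make contact certain.

{"api": "carry_out", "payload": {"moves": [{"tx": 0.002, "ty": 0.001, "tz": -0.006, "twist": 0, "fingers": 0}, {"tx": 0.001, "ty": 0, "tz": -0.005, "twist": 0, "fingers": 0}, {"tx": 0, "ty": 0, "tz": 0, "twist": 0, "fingers": 0}]}}

```text
clock: 16.5
eef_pos: [465.0, 173.6, 83.0]
tool_rot: [3.141, -0.001, 0.404]
force: [5.4, -1.1, -11.0]
width: 39.7
gripper_force: 62.5
```

{"api": "carry_out", "payload": {"moves": [{"tx": 0, "ty": 0, "tz": 0, "twist": 0, "fingers": 0.7}, {"tx": 0, "ty": 0, "tz": 0, "twist": 0, "fingers": 1}, {"tx": 0, "ty": 0, "tz": 0, "twist": 0, "fingers": 1}, {"tx": 0, "ty": 0, "tz": -0.1, "twist": 0, "fingers": 1}, {"tx": 0, "ty": 0, "tz": -0.15, "twist": 0, "fingers": 1}, {"tx": 0, "ty": 0, "tz": -0.15, "twist": 0, "fingers": 1}, {"tx": 0.027, "ty": 0.148, "tz": 0, "twist": 0, "fingers": 1}, {"tx": 0.027, "ty": 0.148, "tz": 0, "twist": 0, "fingers": 1}, {"tx": 0.027, "ty": 0.148, "tz": 0, "twist": 0, "fingers": 1}, {"tx": 0.027, "ty": 0.148, "tz": 0, "twist": 0, "fingers": 1}]}}

```text
clock: 17.75
eef_pos: [564.3, 22.5, 203.3]
tool_rot: [-3.141, 0.0, 0.405]
force: [1.2, 0.3, -0.1]
width: 85.6
gripper_force: 0.0
```

```bash
cat >> h.py <<'E'
def blobs(*ims):
    for im in ims:
        I=cam(im); hsv=cv2.cvtColor(I['color'],cv2.COLOR_BGR2HSV)
        for n,lo,hi,z in(('blue',(100,120,40),(125,255,255),14),('tan',(10,110,80),(28,255,255),19)):
            k,_,st,c=cv2.connectedComponentsWithStats(cv2.inRange(hsv,lo,hi))
            for i in range(1,k):
                p=onz(I,*c[i],z)
                if st[i,4]>60 and 300<p[0]<780 and -480<p[1]<150: print(im,n,st[i,4],p.round(0))
E
python3 -c "
from h import *
go(565,23,20)
blobs('top','scene')
s=cam('scene'); w=cam('wrist')['color']; R,o=plate(552.6,199.4,0.318)
c=cv2.resize(s['color'][150:240,400:500],(600,540),interpolation=cv2.INTER_CUBIC)
for P in (bar(0),bar(.06)): 
    u=(proj(s,R@P+o)[0]-[400,150])*6; cv2.circle(c,tuple(int(v) for v in u),4,(0,0,255),1)
cv2.imwrite('pics/l4.png',np.hstack([c[:500,:400],cv2.resize(w,(400,300))[:] if 0 else np.vstack([cv2.resize(w,(400,300)),np.zeros((200,400,3),np.uint8)])]))
"
```

```text
pos [564.3  22.5 203.3] yaw 0.405 w 85.6 F [ 1.2  0.3 -0.1] gf 0.0 t 17.8 q7 [-0.08 -1.26]
tx,ty,tz total [ 0.003 -0.001  0.611] norm rows@.18 3.4 twist -0.0 rows 0.0
top blue 193 [678.  22.  14.]
top blue 182 [ 557. -165.   14.]
top tan 480 [690. -72.  19.]
top tan 415 [565.  21.  19.]
scene blue 221 [ 560. -166.   14.]
scene blue 246 [680.  21.  14.]
scene tan 501 [563.  23.  19.]
scene tan 482 [687. -72.  19.]
```

View pics/l4.png

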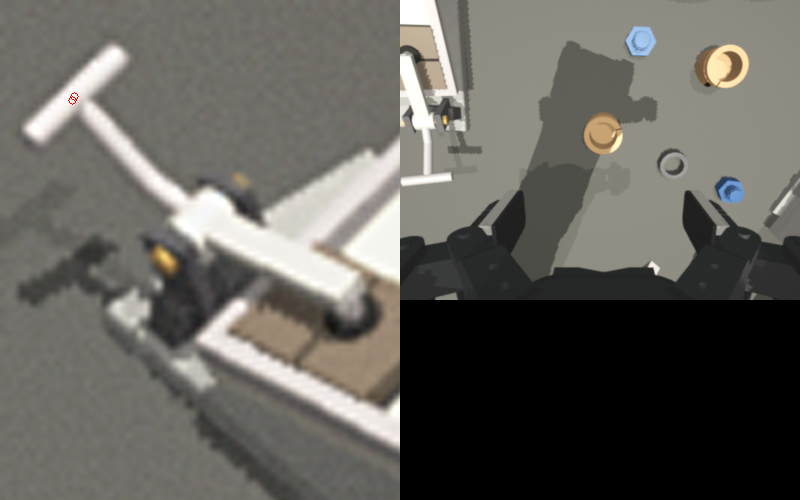

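{"api": "carry_out", "payload": {"moves": [{"tx": 0.001, "ty": -0.001, "tz": 0.15, "twist": 0, "fingers": 1}, {"tx": 0, "ty": 0, "tz": 0.16, "twist": 0, "fingers": 1}, {"tx": 0, "ty": 0, "tz": 0.16, "twist": 0, "fingers": 1}, {"tx": 0, "ty": 0, "tz": 0.1, "twist": 0, "fingers": 1}, {"tx": 0, "ty": 0, "tz": 0.04, "twist": 0, "fingers": 1}, {"tx": 0, "ty": 0, "tz": 0, "twist": 0, "fingers": 0.6}, {"tx": 0, "ty": 0, "tz": 0, "twist": 0, "fingers": 0}, {"tx": 0, "ty": 0, "tz": 0, "twist": 0, "fingers": 0}, {"tx": 0, "ty": 0, "tz": 0, "twist": 0, "fingers": 0}, {"tx": 0, "ty": 0, "tz": 0, "twist": 0, "fingers": 0}]}}

```text
clock: 19.2
eef_pos: [565.4, 24.0, 21.9]
tool_rot: [3.141, -0.003, 0.405]
force: [-0.4, -0.0, 5.8]
width: 42.3
gripper_force: 60.7
```

{"api": "carry_out", "payload": {"moves": [{"tx": 0, "ty": 0, "tz": -0.1, "twist": 0, "fingers": 0}, {"tx": 0, "ty": 0, "tz": -0.15, "twist": 0, "fingers": 0}, {"tx": 0, "ty": 0, "tz": -0.15, "twist": 0, "fingers": 0}, {"tx": 0, "ty": 0, "tz": -0.1, "twist": 0, "fingers": 0}]}}

```text
clock: 19.7
eef_pos: [565.0, 23.9, 173.2]
tool_rot: [3.14, -0.004, 0.405]
force: [0.3, 0.2, -1.3]
width: 42.3
gripper_force: 61.0
```

```bash
python3 -c "
from h import *
go(620,-300,150)"
```

```text
pos [565.   23.9 173.2] yaw 0.405 w 42.3 F [ 0.3  0.2 -1.3] gf 61.0 t 19.7 q7 [-0.09 -1.27]
tx,ty,tz total [-0.256  1.065  0.077] norm rows@.18 6.1 twist -0.0 rows 0.0
```

{"api": "carry_out", "payload": {"moves": [{"tx": -0.043, "ty": 0.152, "tz": 0, "twist": 0, "fingers": 0}, {"tx": -0.043, "ty": 0.152, "tz": 0, "twist": 0, "fingers": 0}, {"tx": -0.043, "ty": 0.152, "tz": 0, "twist": 0, "fingers": 0}, {"tx": -0.043, "ty": 0.152, "tz": 0, "twist": 0, "fingers": 0}, {"tx": -0.043, "ty": 0.152, "tz": 0, "twist": 0, "fingers": 0}, {"tx": -0.043, "ty": 0.152, "tz": 0, "twist": 0, "fingers": 0}, {"tx": -0.042, "ty": 0.152, "tz": 0, "twist": 0, "fingers": 0}, {"tx": 0, "ty": 0, "tz": 0.13, "twist": 0, "fingers": 0}, {"tx": 0, "ty": 0, "tz": 0.13, "twist": 0, "fingers": 0}, {"tx": 0, "ty": 0, "tz": 0.07, "twist": 0, "fingers": 0}, {"tx": 0, "ty": 0, "tz": 0, "twist": 0, "fingers": 0}]}}

```text
clock: 21.08
eef_pos: [606.3, -304.4, 70.0]
tool_rot: [-3.14, 0.002, 0.405]
force: [-0.9, -0.1, 0.2]
width: 42.1
gripper_force: 61.1
```

{"api": "carry_out", "payload": {"moves": [{"tx": 0, "ty": 0, "tz": 0, "twist": 0, "fingers": 0.8}, {"tx": 0, "ty": 0, "tz": 0, "twist": 0, "fingers": 0.8}, {"tx": 0, "ty": 0, "tz": 0, "twist": 0, "fingers": 0.8}, {"tx": 0, "ty": 0, "tz": -0.15, "twist": 0, "fingers": 1}, {"tx": 0, "ty": 0, "tz": -0.15, "twist": 0, "fingers": 1}, {"tx": 0, "ty": 0, "tz": -0.1, "twist": 0, "fingers": 1}]}}

```text
clock: 21.82
eef_pos: [608.0, -305.4, 194.1]
tool_rot: [3.139, -0.002, 0.405]
force: [-0.5, -0.1, 0.1]
width: 85.3
gripper_force: 0.0
```

```bash
python3 -c "
from h import *
go(688,-72,195)
blobs('top','scene')"
```

```text
pos [ 608.  -305.4  194.1] yaw 0.405 w 85.3 F [-0.5 -0.1  0.1] gf 0.0 t 21.8 q7 [ 0.44 -0.77]
tx,ty,tz total [ 0.551 -0.61  -0.003] norm rows@.18 4.6 twist -0.0 rows 0.0
top blue 202 [678.  22.  14.]
top blue 185 [ 557. -165.   14.]
top tan 482 [690. -72.  19.]
top tan 222 [ 603. -311.   19.]
scene blue 221 [ 560. -166.   14.]
scene blue 241 [680.  21.  14.]
scene tan 568 [ 599. -307.   19.]
scene tan 201 [670. -68.  19.]
scene tan 266 [701. -76.  19.]
```

{"api": "carry_out", "payload": {"moves": [{"tx": 0.11, "ty": -0.122, "tz": 0, "twist": 0, "fingers": 1}, {"tx": 0.11, "ty": -0.122, "tz": 0, "twist": 0, "fingers": 1}, {"tx": 0.11, "ty": -0.122, "tz": 0, "twist": 0, "fingers": 1}, {"tx": 0.11, "ty": -0.122, "tz": 0, "twist": 0, "fingers": 1}, {"tx": 0.111, "ty": -0.122, "tz": 0, "twist": 0, "fingers": 1}, {"tx": 0, "ty": 0, "tz": 0.14, "twist": 0, "fingers": 1}, {"tx": 0, "ty": 0, "tz": 0.16, "twist": 0, "fingers": 1}, {"tx": 0, "ty": 0, "tz": 0.16, "twist": 0, "fingers": 1}, {"tx": 0, "ty": 0, "tz": 0.08, "twist": 0, "fingers": 1}, {"tx": 0, "ty": 0, "tz": 0.035, "twist": 0, "fingers": 1}]}}

```text
clock: 23.18
eef_pos: [685.4, -71.5, 16.2]
tool_rot: [-3.14, 0.003, 0.405]
force: [-0.2, -0.0, 0.7]
width: 85.9
gripper_force: 0.0
```

{"api": "carry_out", "payload": {"moves": [{"tx": 0, "ty": 0, "tz": 0, "twist": 0, "fingers": 0.6}, {"tx": 0, "ty": 0, "tz": 0, "twist": 0, "fingers": 0}, {"tx": 0, "ty": 0, "tz": 0, "twist": 0, "fingers": 0}, {"tx": 0, "ty": 0, "tz": 0, "twist": 0, "fingers": 0}, {"tx": 0, "ty": 0, "tz": 0, "twist": 0, "fingers": 0}, {"tx": 0, "ty": 0, "tz": -0.1, "twist": 0, "fingers": 0}, {"tx": 0, "ty": 0, "tz": -0.15, "twist": 0, "fingers": 0}, {"tx": 0, "ty": 0, "tz": -0.15, "twist": 0, "fingers": 0}, {"tx": 0, "ty": 0, "tz": -0.1, "twist": 0, "fingers": 0}]}}

```text
clock: 24.3
eef_pos: [687.6, -71.8, 171.2]
tool_rot: [3.14, -0.002, 0.405]
force: [-0.3, -0.8, -0.8]
width: 42.2
gripper_force: 61.0
```

```bash
python3 -c "
from h import *
go(608,-365,173)"
```

```text
pos [687.6 -71.8 171.2] yaw 0.405 w 42.2 F [-0.3 -0.8 -0.8] gf 61.0 t 24.3 q7 [ 0.07 -1.12]
tx,ty,tz total [-0.629  0.794 -0.006] norm rows@.18 5.6 twist -0.0 rows 0.0
```

{"api": "carry_out", "payload": {"moves": [{"tx": -0.105, "ty": 0.132, "tz": 0, "twist": 0, "fingers": 0}, {"tx": -0.105, "ty": 0.132, "tz": 0, "twist": 0, "fingers": 0}, {"tx": -0.105, "ty": 0.132, "tz": 0, "twist": 0, "fingers": 0}, {"tx": -0.105, "ty": 0.132, "tz": 0, "twist": 0, "fingers": 0}, {"tx": -0.105, "ty": 0.133, "tz": 0, "twist": 0, "fingers": 0}, {"tx": -0.104, "ty": 0.133, "tz": 0, "twist": 0, "fingers": 0}, {"tx": 0, "ty": 0, "tz": 0.13, "twist": 0, "fingers": 0}, {"tx": 0, "ty": 0, "tz": 0.13, "twist": 0, "fingers": 0}, {"tx": 0, "ty": 0, "tz": 0.06, "twist": 0, "fingers": 0}, {"tx": 0, "ty": 0, "tz": 0, "twist": 0, "fingers": 0}]}}

```text
clock: 25.55
eef_pos: [606.7, -364.3, 71.4]
tool_rot: [-3.14, 0.002, 0.405]
force: [-0.7, 0.2, -1.2]
width: 42.4
gripper_force: 61.0
```

{"api": "carry_out", "payload": {"moves": [{"tx": 0, "ty": 0, "tz": 0, "twist": 0, "fingers": 0.75}, {"tx": 0, "ty": 0, "tz": 0, "twist": 0, "fingers": 0.75}, {"tx": 0, "ty": 0, "tz": 0, "twist": 0, "fingers": 0.75}, {"tx": 0, "ty": 0, "tz": -0.15, "twist": 0, "fingers": 1}, {"tx": 0, "ty": 0, "tz": -0.15, "twist": 0, "fingers": 1}, {"tx": 0, "ty": 0, "tz": -0.1, "twist": 0, "fingers": 1}]}}

```text
clock: 26.3
eef_pos: [608.2, -365.5, 195.7]
tool_rot: [3.139, -0.002, 0.405]
force: [1.0, -0.7, 0.3]
width: 85.6
gripper_force: 0.0
```

```bash
cat >> h.py <<'E'
def spring():
    T=cam('top'); S=T['color']
    hsv=cv2.cvtColor(S,cv2.COLOR_BGR2HSV); m=cv2.inRange(hsv,(0,0,120),(180,60,255))
    k,l,st,c=cv2.connectedComponentsWithStats(m)
    for i in range(1,k):
        p=onz(T,*c[i],10)
        if 100<st[i,4]<700 and 300<p[0]<620 and -300<p[1]<150:
            r=cv2.minAreaRect(np.argwhere(l==i)[:,::-1].astype(np.float32)); b=cv2.boxPoints(r); q=[onz(T,*x,8)[:2].round(0) for x in b]
            print('spring?',st[i,4],p.round(0),onz(T,*r[0],8).round(0),[x.tolist() for x in q])
E
python3 -c "
from h import *
go(460,-185.5,195,.045)
blobs('top','scene'); spring()"
```

```text
pos [ 608.2 -365.5  195.7] yaw 0.405 w 85.6 F [ 1.  -0.7  0.3] gf 0.0 t 26.3 q7 [ 0.53 -0.69]
tx,ty,tz total [-0.218 -0.746  0.002] norm rows@.18 4.3 twist 0.115 rows 2.0
top blue 202 [678.  22.  14.]
top blue 171 [ 557. -164.   14.]
top tan 489 [ 612. -310.   19.]
top tan 283 [ 605. -367.   19.]
scene blue 218 [ 560. -166.   14.]
scene blue 242 [680.  21.  14.]
scene tan 598 [ 598. -307.   19.]
scene tan 562 [ 600. -368.   19.]
spring? 337 [ 462. -184.   10.] [ 462. -185.    8.] [[493.0, -172.0], [495.0, -192.0], [430.0, -197.0], [428.0, -177.0]]
spring? 332 [ 379. -117.   10.] [ 379. -118.    8.] [[352.0, -98.0], [412.0, -121.0], [406.0, -138.0], [346.0, -115.0]]
```

{"api": "carry_out", "payload": {"moves": [{"tx": -0.0425, "ty": -0.1495, "tz": 0, "twist": 0, "fingers": 1}, {"tx": -0.0425, "ty": -0.1495, "tz": 0, "twist": 0, "fingers": 1}, {"tx": -0.0425, "ty": -0.1495, "tz": 0, "twist": 0, "fingers": 1}, {"tx": -0.0425, "ty": -0.1495, "tz": 0, "twist": 0, "fingers": 1}, {"tx": -0.0425, "ty": -0.1495, "tz": 0, "twist": 0, "fingers": 1}, {"tx": 0, "ty": 0, "tz": 0, "twist": 0.054, "fingers": 0.6}, {"tx": 0, "ty": 0, "tz": 0, "twist": 0.054, "fingers": 0.6}, {"tx": 0, "ty": 0, "tz": 0.13, "twist": 0, "fingers": 0.6}, {"tx": 0, "ty": 0, "tz": 0.17, "twist": 0, "fingers": 0.6}, {"tx": 0, "ty": 0, "tz": 0.17, "twist": 0, "fingers": 0.6}, {"tx": 0, "ty": 0, "tz": 0.1, "twist": 0, "fingers": 0.6}, {"tx": 0, "ty": 0, "tz": 0, "twist": 0, "fingers": 0.6}]}}

```text
clock: 27.95
eef_pos: [458.0, -183.0, 19.0]
tool_rot: [-3.139, 0.006, 0.066]
force: [-0.2, -0.3, -0.4]
width: 51.2
gripper_force: 0.0
```

```bash
python3 -c "
from h import *
go(461.5,-184.5,14,.065)"
```

```text
pos [ 458. -183.   19.] yaw 0.066 w 51.2 F [-0.2 -0.3 -0.4] gf 0.0 t 27.9 q7 [ 0.31 -1.13]
tx,ty,tz total [0.011 0.006 0.017] norm rows@.18 0.1 twist 0.0 rows 0.0
```

{"api": "carry_out", "payload": {"moves": [{"tx": 0.005, "ty": 0.003, "tz": 0.015, "twist": 0, "fingers": 0.5}, {"tx": 0, "ty": 0, "tz": 0, "twist": 0, "fingers": 0}, {"tx": 0, "ty": 0, "tz": 0, "twist": 0, "fingers": 0}, {"tx": 0, "ty": 0, "tz": 0, "twist": 0, "fingers": 0}, {"tx": 0, "ty": 0, "tz": 0, "twist": 0, "fingers": 0}, {"tx": 0, "ty": 0, "tz": 0, "twist": 0, "fingers": 0}]}}

```text
clock: 28.7
eef_pos: [462.8, -185.0, 18.0]
tool_rot: [3.141, -0.002, 0.066]
force: [0.6, 0.2, 7.3]
width: 15.0
gripper_force: 58.7
```

{"api": "carry_out", "payload": {"moves": [{"tx": 0, "ty": 0, "tz": -0.08, "twist": 0, "fingers": 0}, {"tx": 0, "ty": 0, "tz": -0.12, "twist": 0, "fingers": 0}, {"tx": 0, "ty": 0, "tz": -0.15, "twist": 0, "fingers": 0}, {"tx": 0, "ty": 0, "tz": -0.12, "twist": 0, "fingers": 0}, {"tx": 0, "ty": 0, "tz": 0, "twist": 0, "fingers": 0}]}}

```text
clock: 29.32
eef_pos: [463.7, -185.3, 160.7]
tool_rot: [3.139, -0.006, 0.065]
force: [0.9, 0.3, -0.3]
width: 15.0
gripper_force: 58.8
```

```bash
python3 -c "
from h import *
go(558,-336,157); spring()"
```

```text
pos [ 463.7 -185.3  160.7] yaw 0.065 w 15.0 F [ 0.9  0.3 -0.3] gf 58.8 t 29.3 q7 [ 0.29 -1.14]
tx,ty,tz total [0.281 0.522 0.012] norm rows@.18 3.3 twist -0.0 rows 0.0
spring? 184 [ 481. -219.   10.] [ 480. -220.    8.] [[452.0, -201.0], [514.0, -225.0], [508.0, -239.0], [447.0, -215.0]]
spring? 239 [ 369. -114.   10.] [ 368. -114.    8.] [[349.0, -98.0], [393.0, -113.0], [387.0, -131.0], [344.0, -116.0]]
```

{"api": "carry_out", "payload": {"moves": [{"tx": 0.065, "ty": 0.13, "tz": 0, "twist": 0, "fingers": 0}, {"tx": 0.065, "ty": 0.13, "tz": 0, "twist": 0, "fingers": 0}, {"tx": 0.065, "ty": 0.13, "tz": 0, "twist": 0, "fingers": 0}, {"tx": 0.066, "ty": 0.13, "tz": 0, "twist": 0, "fingers": 0}, {"tx": 0, "ty": 0, "tz": 0, "twist": -0.053, "fingers": 0}, {"tx": 0, "ty": 0, "tz": 0, "twist": -0.053, "fingers": 0}, {"tx": 0, "ty": 0, "tz": 0, "twist": -0.053, "fingers": 0}, {"tx": 0, "ty": 0, "tz": 0, "twist": -0.053, "fingers": 0}, {"tx": 0, "ty": 0, "tz": 0, "twist": -0.053, "fingers": 0}, {"tx": 0, "ty": 0, "tz": 0, "twist": -0.053, "fingers": 0}, {"tx": 0, "ty": 0, "tz": 0, "twist": -0.053, "fingers": 0}, {"tx": 0, "ty": 0, "tz": 0, "twist": -0.053, "fingers": 0}]}}

```text
clock: 30.88
eef_pos: [549.3, -334.5, 155.8]
tool_rot: [-3.138, -0.002, 1.403]
force: [0.1, 0.0, -1.3]
width: 15.0
gripper_force: 58.8
```

```bash
python3 -c "
from h import *
go(552,-336,64,1.571)"
```

```text
pos [ 549.3 -334.5  155.8] yaw 1.403 w 15.0 F [ 0.1  0.  -1.3] gf 58.8 t 30.9 q7 [0.7  0.08]
tx,ty,tz total [-0.003  0.01   0.306] norm rows@.18 1.7 twist -0.053 rows 0.9
```

{"api": "carry_out", "payload": {"moves": [{"tx": -0.003, "ty": 0.008, "tz": 0, "twist": -0.053, "fingers": 0}, {"tx": 0, "ty": 0, "tz": 0.13, "twist": 0, "fingers": 0}, {"tx": 0, "ty": 0, "tz": 0.12, "twist": 0, "fingers": 0}, {"tx": 0, "ty": 0, "tz": 0.056, "twist": 0, "fingers": 0}, {"tx": 0, "ty": 0, "tz": 0, "twist": 0, "fingers": 0}, {"tx": 0, "ty": 0, "tz": 0, "twist": 0, "fingers": 0.36}, {"tx": 0, "ty": 0, "tz": 0, "twist": 0, "fingers": 0.36}, {"tx": 0, "ty": 0, "tz": 0, "twist": 0, "fingers": 0.36}, {"tx": 0, "ty": 0, "tz": -0.12, "twist": 0, "fingers": 0.36}, {"tx": 0, "ty": 0, "tz": -0.17, "twist": 0, "fingers": 0.6}, {"tx": 0, "ty": 0, "tz": -0.14, "twist": 0, "fingers": 0.6}]}}

```text
clock: 32.25
eef_pos: [553.0, -336.7, 197.7]
tool_rot: [3.14, 0.001, 1.564]
force: [-0.2, -1.1, -0.3]
width: 51.1
gripper_force: 0.0
```

```bash
python3 -c "
from h import *
go(558.5,-165.5,190); blobs('top','scene'); spring()
T=pickle.load(open('top0.pkl','rb'));I=cam('top'); d=cv2.absdiff(T['color'],I['color']).max(2)
m=(d>45).astype(np.uint8); k,l,st,c=cv2.connectedComponentsWithStats(m)
for i in range(1,k):
    if st[i,4]>25: print(st[i],onz(I,*c[i],20).round(0))"
```

```text
pos [ 553.  -336.7  197.7] yaw 1.564 w 51.1 F [-0.2 -1.1 -0.3] gf 0.0 t 32.2 q7 [0.74 0.23]
tx,ty,tz total [0.571 0.015 0.026] norm rows@.18 3.2 twist -0.0 rows 0.0
top blue 202 [678.  22.  14.]
top blue 170 [ 557. -164.   14.]
top tan 488 [ 612. -310.   19.]
top tan 412 [ 611. -368.   19.]
scene blue 220 [ 560. -166.   14.]
scene blue 241 [681.  21.  14.]
scene tan 612 [ 598. -307.   19.]
scene tan 501 [ 600. -367.   19.]
spring? 433 [ 379. -118.   10.] [ 378. -118.    8.] [[350.0, -95.0], [415.0, -119.0], [407.0, -141.0], [343.0, -116.0]]
[  566   143    74   265 13278] [ 541. -623.   20.]
[ 535  155   31   66 1209] [ 691. -517.   20.]
[564 154   7  41  83] [ 721. -553.   20.]
[306 174  24  28 471] [690. -72.  20.]
[362 181  25  19 313] [ 685. -179.   20.]
[521 183  15  18 135] [ 684. -472.   20.]
[ 414  190  120   96 5051] [ 585. -349.   20.]
[367 196  25  19 319] [ 655. -189.   20.]
[138 226  35  39 637] [579. 238.  20.]
[255 237  25  25 463] [568.  23.  20.]
[371 290  12  36 366] [ 460. -184.   20.]
[439 293  11  26  81] [ 472. -305.   20.]
[178 294  11   6  31] [478. 179.  20.]
[165 298  26  12  88] [464. 189.  20.]
[164 300  11   5  26] [467. 205.  20.]
[421 305  13  45 152] [ 421. -277.   20.]
[ 446  376  134   92 4373] [ 252. -436.   20.]
[588 422  52  19 190] [ 245. -601.   20.]
[395 425  10  13  41] [ 239. -224.   20.]
[578 428  11  27 141] [ 230. -549.   20.]
[355 438  47  42 693] [ 184. -190.   20.]
[ 589  444   51   36 1626] [ 188. -607.   20.]
```

{"api": "carry_out", "payload": {"moves": [{"tx": 0.143, "ty": 0.004, "tz": 0, "twist": 0, "fingers": 0.6}, {"tx": 0.143, "ty": 0.004, "tz": 0, "twist": 0, "fingers": 0.6}, {"tx": 0.143, "ty": 0.004, "tz": 0, "twist": 0, "fingers": 0.6}, {"tx": 0.142, "ty": 0.003, "tz": 0, "twist": 0, "fingers": 0.6}, {"tx": 0, "ty": 0, "tz": 0.14, "twist": 0, "fingers": 0.6}, {"tx": 0, "ty": 0, "tz": 0.17, "twist": 0, "fingers": 0.6}, {"tx": 0, "ty": 0, "tz": 0.16, "twist": 0, "fingers": 0.6}, {"tx": 0, "ty": 0, "tz": 0.1, "twist": 0, "fingers": 0.6}, {"tx": 0, "ty": 0, "tz": 0, "twist": 0, "fingers": 0.6}, {"tx": 0, "ty": 0, "tz": 0, "twist": 0, "fingers": 0.6}]}}

```text
clock: 33.7
eef_pos: [558.4, -165.2, 24.6]
tool_rot: [3.141, -0.0, 1.564]
force: [-0.9, 0.5, -0.2]
width: 51.5
gripper_force: 0.0
```

{"api": "carry_out", "payload": {"moves": [{"tx": 0, "ty": 0, "tz": 0, "twist": 0, "fingers": 0}, {"tx": 0, "ty": 0, "tz": 0, "twist": 0, "fingers": 0}, {"tx": 0, "ty": 0, "tz": 0, "twist": 0, "fingers": 0}, {"tx": 0, "ty": 0, "tz": 0, "twist": 0, "fingers": 0}, {"tx": 0, "ty": 0, "tz": 0, "twist": 0, "fingers": 0}]}}

```text
clock: 34.33
eef_pos: [559.0, -165.6, 25.7]
tool_rot: [3.139, 0.001, 1.564]
force: [-0.2, -0.2, 5.4]
width: 15.2
gripper_force: 58.5
```

{"api": "carry_out", "payload": {"moves": [{"tx": 0, "ty": 0, "tz": -0.1, "twist": 0, "fingers": 0}, {"tx": 0, "ty": 0, "tz": -0.16, "twist": 0, "fingers": 0}, {"tx": 0, "ty": 0, "tz": -0.16, "twist": 0, "fingers": 0}, {"tx": -0.117, "ty": -0.082, "tz": 0, "twist": 0, "fingers": 0}, {"tx": -0.117, "ty": -0.082, "tz": 0, "twist": 0, "fingers": 0}, {"tx": -0.117, "ty": -0.082, "tz": 0, "twist": 0, "fingers": 0}, {"tx": -0.117, "ty": -0.082, "tz": 0, "twist": 0, "fingers": 0}, {"tx": -0.117, "ty": -0.082, "tz": 0, "twist": 0, "fingers": 0}, {"tx": 0, "ty": 0, "tz": 0.13, "twist": 0, "fingers": 0}, {"tx": 0, "ty": 0, "tz": 0.13, "twist": 0, "fingers": 0}, {"tx": 0, "ty": 0, "tz": 0.08, "twist": 0, "fingers": 0}, {"tx": 0, "ty": 0, "tz": 0, "twist": 0, "fingers": 0}]}}

```text
clock: 35.83
eef_pos: [433.0, -339.3, 47.3]
tool_rot: [-3.139, -0.001, 1.564]
force: [0.3, 0.5, -0.3]
width: 14.7
gripper_force: 58.6
```

{"api": "carry_out", "payload": {"moves": [{"tx": 0, "ty": 0, "tz": 0, "twist": 0, "fingers": 0.4}, {"tx": 0, "ty": 0, "tz": 0, "twist": 0, "fingers": 0.4}, {"tx": 0, "ty": 0, "tz": 0, "twist": 0, "fingers": 0.4}, {"tx": 0, "ty": 0, "tz": -0.12, "twist": 0, "fingers": 0.4}, {"tx": 0, "ty": 0, "tz": -0.17, "twist": 0, "fingers": 0.6}, {"tx": 0, "ty": 0, "tz": -0.17, "twist": 0, "fingers": 0.6}]}}

```text
clock: 36.58
eef_pos: [433.8, -339.9, 188.1]
tool_rot: [3.141, 0.0, 1.564]
force: [0.7, -0.2, -0.9]
width: 51.5
gripper_force: 0.0
```

```bash
python3 -c "
from h import *
go(679.5,21.5,190); blobs('top','scene')"
```

```text
pos [ 433.8 -339.9  188.1] yaw 1.564 w 51.5 F [ 0.7 -0.2 -0.9] gf 0.0 t 36.6 q7 [0.9  0.28]
tx,ty,tz total [ 1.21   0.811 -0.006] norm rows@.18 8.1 twist -0.0 rows 0.0
top blue 203 [678.  22.  14.]
top blue 198 [ 436. -340.   14.]
top tan 337 [ 613. -310.   19.]
top tan 445 [ 613. -372.   19.]
scene blue 200 [ 436. -340.   14.]
scene blue 242 [680.  21.  14.]
scene tan 465 [ 600. -308.   19.]
scene tan 499 [ 600. -369.   19.]
```

Plug 1 is in the tray. Now the second plug.

{"api": "carry_out", "payload": {"moves": [{"tx": 0.1345, "ty": 0.09, "tz": 0, "twist": 0, "fingers": 0.6}, {"tx": 0.1345, "ty": 0.09, "tz": 0, "twist": 0, "fingers": 0.6}, {"tx": 0.1345, "ty": 0.09, "tz": 0, "twist": 0, "fingers": 0.6}, {"tx": 0.1345, "ty": 0.09, "tz": 0, "twist": 0, "fingers": 0.6}, {"tx": 0.1345, "ty": 0.09, "tz": 0, "twist": 0, "fingers": 0.6}, {"tx": 0.1345, "ty": 0.09, "tz": 0, "twist": 0, "fingers": 0.6}, {"tx": 0.1345, "ty": 0.09, "tz": 0, "twist": 0, "fingers": 0.6}, {"tx": 0.1345, "ty": 0.09, "tz": 0, "twist": 0, "fingers": 0.6}, {"tx": 0.1345, "ty": 0.09, "tz": 0, "twist": 0, "fingers": 0.6}, {"tx": 0, "ty": 0, "tz": 0.15, "twist": 0, "fingers": 0.6}, {"tx": 0, "ty": 0, "tz": 0.15, "twist": 0, "fingers": 0.6}, {"tx": 0, "ty": 0, "tz": 0, "twist": 0, "fingers": 0.6}]}}

```text
clock: 38.17
eef_pos: [676.1, 21.0, 92.3]
tool_rot: [-3.133, 0.001, 1.565]
force: [0.2, 0.5, -0.6]
width: 51.2
gripper_force: 0.0
```

```bash
python3 -c "
from h import *
go(679.5,21.5,26); blobs('scene')"
```

```text
pos [676.1  21.   92.3] yaw 1.565 w 51.2 F [ 0.2  0.5 -0.6] gf 0.0 t 38.2 q7 [ 0.13 -0.38]
tx,ty,tz total [0.002 0.011 0.221] norm rows@.18 1.2 twist -0.0 rows 0.0
scene blue 210 [ 436. -341.   14.]
scene blue 239 [681.  21.  14.]
scene tan 506 [ 599. -308.   19.]
scene tan 527 [ 599. -369.   19.]
```

{"api": "carry_out", "payload": {"moves": [{"tx": 0, "ty": 0.003, "tz": 0.12, "twist": 0, "fingers": 0.6}, {"tx": 0, "ty": 0, "tz": 0.1, "twist": 0, "fingers": 0.6}, {"tx": 0, "ty": 0, "tz": 0.018, "twist": 0, "fingers": 0.6}, {"tx": 0, "ty": 0, "tz": 0, "twist": 0, "fingers": 0.6}, {"tx": 0, "ty": 0, "tz": 0, "twist": 0, "fingers": 0}, {"tx": 0, "ty": 0, "tz": 0, "twist": 0, "fingers": 0}, {"tx": 0, "ty": 0, "tz": 0, "twist": 0, "fingers": 0}, {"tx": 0, "ty": 0, "tz": 0, "twist": 0, "fingers": 0}, {"tx": 0, "ty": 0, "tz": 0, "twist": 0, "fingers": 0}]}}

```text
clock: 39.35
eef_pos: [681.5, 21.6, 26.6]
tool_rot: [3.139, -0.0, 1.564]
force: [-0.7, 0.1, 5.7]
width: 15.0
gripper_force: 58.5
```

{"api": "carry_out", "payload": {"moves": [{"tx": 0, "ty": 0, "tz": -0.1, "twist": 0, "fingers": 0}, {"tx": 0, "ty": 0, "tz": -0.16, "twist": 0, "fingers": 0}, {"tx": 0, "ty": 0, "tz": -0.16, "twist": 0, "fingers": 0}, {"tx": 0, "ty": 0, "tz": 0, "twist": 0, "fingers": 0}]}}

```text
clock: 39.85
eef_pos: [683.6, 22.2, 156.2]
tool_rot: [3.132, -0.001, 1.564]
force: [0.4, -0.4, 0.2]
width: 15.1
gripper_force: 58.6
```

```bash
python3 -c "
from h import *
go(435,-388,150)"
```

```text
pos [683.6  22.2 156.2] yaw 1.564 w 15.1 F [ 0.4 -0.4  0.2] gf 58.6 t 39.9 q7 [ 0.14 -0.36]
tx,ty,tz total [-1.373 -0.819  0.021] norm rows@.18 8.9 twist -0.0 rows 0.0
```

{"api": "carry_out", "payload": {"moves": [{"tx": -0.137, "ty": -0.082, "tz": 0, "twist": 0, "fingers": 0}, {"tx": -0.137, "ty": -0.082, "tz": 0, "twist": 0, "fingers": 0}, {"tx": -0.137, "ty": -0.082, "tz": 0, "twist": 0, "fingers": 0}, {"tx": -0.137, "ty": -0.082, "tz": 0, "twist": 0, "fingers": 0}, {"tx": -0.137, "ty": -0.082, "tz": 0, "twist": 0, "fingers": 0}, {"tx": -0.137, "ty": -0.082, "tz": 0, "twist": 0, "fingers": 0}, {"tx": -0.137, "ty": -0.082, "tz": 0, "twist": 0, "fingers": 0}, {"tx": -0.137, "ty": -0.082, "tz": 0, "twist": 0, "fingers": 0}, {"tx": -0.137, "ty": -0.082, "tz": 0, "twist": 0, "fingers": 0}, {"tx": -0.137, "ty": -0.082, "tz": 0, "twist": 0, "fingers": 0}, {"tx": 0, "ty": 0, "tz": 0.1, "twist": 0, "fingers": 0}, {"tx": 0, "ty": 0, "tz": 0, "twist": 0, "fingers": 0}]}}

```text
clock: 41.35
eef_pos: [429.5, -386.9, 118.7]
tool_rot: [-3.138, -0.003, 1.563]
force: [1.1, 1.3, 0.2]
width: 15.3
gripper_force: 58.6
```

```bash
python3 -c "
from h import *
go(435,-388,49); blobs('scene')"
```

```text
pos [ 429.5 -386.9  118.7] yaw 1.563 w 15.3 F [1.1 1.3 0.2] gf 58.6 t 41.4 q7 [0.94 0.29]
tx,ty,tz total [-0.003  0.018  0.232] norm rows@.18 1.3 twist -0.0 rows 0.0
scene blue 95 [ 352. -400.   14.]
scene blue 206 [ 436. -341.   14.]
scene tan 481 [ 599. -307.   19.]
scene tan 509 [ 600. -369.   19.]
```

{"api": "carry_out", "payload": {"moves": [{"tx": 0, "ty": 0.01, "tz": 0.13, "twist": 0, "fingers": 0}, {"tx": 0, "ty": 0, "tz": 0.1, "twist": 0, "fingers": 0}, {"tx": 0, "ty": 0, "tz": 0, "twist": 0, "fingers": 0}, {"tx": 0, "ty": 0, "tz": 0, "twist": 0, "fingers": 0.4}, {"tx": 0, "ty": 0, "tz": 0, "twist": 0, "fingers": 0.4}, {"tx": 0, "ty": 0, "tz": 0, "twist": 0, "fingers": 0.4}, {"tx": 0, "ty": 0, "tz": -0.12, "twist": 0, "fingers": 0.4}, {"tx": 0, "ty": 0, "tz": -0.17, "twist": 0, "fingers": 0.4}, {"tx": 0, "ty": 0, "tz": -0.17, "twist": 0, "fingers": 0.4}, {"tx": -0.17, "ty": 0, "tz": 0, "twist": 0, "fingers": 0.4}, {"tx": -0.17, "ty": 0, "tz": 0, "twist": 0, "fingers": 0.4}, {"tx": -0.17, "ty": 0, "tz": 0, "twist": 0, "fingers": 0.4}]}}

```text
clock: 42.9
eef_pos: [433.3, -542.6, 190.9]
tool_rot: [3.141, 0.001, 1.564]
force: [0.4, -0.8, 0.1]
width: 34.2
gripper_force: 0.0
```

```bash
python3 -c "
from h import *
go(435,-388,49); blobs('top','scene'); spring()
R,o=plate(552.6,199.4,0.318)
S0=pickle.load(open('scene0.pkl','rb'));I=cam('scene'); 
# bar: bright blob around lever
g=I['color'].min(2)[150:185,398:425]; print((g>150).astype(int).tolist() and '')
k,l,st,c=cv2.connectedComponentsWithStats((g>120).astype(np.uint8)); print(st[1:],c[1:]+[398,150]); 
for q in(-.15,-.05,0,.05): print(q,proj(I,R@bar(q)+o).round(1))
# bin contents: bright-ish cv spring in scene: project expected
hs=cv2.cvtColor(I['color'],cv2.COLOR_BGR2HSV)
u=proj(I,[[553,-303,13],[553,-369,13],[553,-336,29]]).round(0);print('spring exp',u)
d=cv2.absdiff(I['color'],S0['color']).max(2); m=(d>25).astype(np.uint8); k,l,st,c=cv2.connectedComponentsWithStats(m)
for i in range(1,k):
  if st[i,4]>20 and 110<c[i][0]<300 and 190<c[i][1]<350: print(st[i],onz(I,*c[i],20).round(0))
# pad edges via colour
T=cam('top')
for im in (T,I):
  m=cv2.inRange(cv2.cvtColor(im['color'],cv2.COLOR_BGR2HSV),(3,35,60),(22,140,255)); k,l,st,c=cv2.connectedComponentsWithStats(m)
  h=proj(im,(R@np.array([[0,0,14],[60,0,14],[60,44,14],[0,44,14]]).T).T+o); print('home poly',h.round(1).tolist())
  for i in range(1,k):
    if st[i,4]>80 and np.linalg.norm(c[i]-h.mean(0))<25:
      print(st[i],c[i],cv2.boxPoints(cv2.minAreaRect(np.argwhere(l==i)[:,::-1].astype(np.float32))).round(1).tolist())
"
```

```text
pos [ 433.3 -542.6  190.9] yaw 1.564 w 34.2 F [ 0.4 -0.8  0.1] gf 0.0 t 42.9 q7 [1.1  0.55]
tx,ty,tz total [0.515 0.002 0.473] norm rows@.18 3.9 twist -0.0 rows 0.0
top blue 204 [ 437. -387.   14.]
top blue 197 [ 436. -340.   14.]
top tan 320 [ 614. -310.   19.]
top tan 438 [ 613. -372.   19.]
scene blue 204 [ 435. -341.   14.]
scene blue 213 [ 437. -387.   14.]
scene tan 460 [ 600. -307.   19.]
scene tan 215 [ 582. -373.   19.]
scene tan 274 [ 615. -365.   19.]
spring? 426 [ 379. -118.   10.] [ 378. -118.    8.] [[350.0, -96.0], [415.0, -119.0], [407.0, -140.0], [342.0, -117.0]]

[[  6   7  21  25 178]] [[414.85955056 168.        ]]
-0.15 [[413.8 165. ]]
-0.05 [[412.8 165.7]]
0 [[412.4 166.1]]
0.05 [[412.1 166.6]]
spring exp [[193. 280.]
 [158. 289.]
 [174. 280.]]
[237 219  17  27 254] [ 475. -185.   20.]
[157 229  19  19 263] [ 442. -339.   20.]
[123 231  13  15  90] [ 416. -412.   20.]
[134 235  18  19 270] [ 443. -385.   20.]
[257 255  18  20 270] [ 565. -166.   20.]
[ 145  282   66   43 1685] [ 597. -338.   20.]
[251 297  40  40 815] [ 678. -185.   20.]
home poly [[172.6, 256.5], [161.6, 225.6], [137.6, 233.5], [149.0, 264.7]]
[139 226  34  39 614] [154.92996743 243.26710098] [[137.8000030517578, 233.60000610351562], [161.1999969482422, 224.8000030517578], [172.8000030517578, 255.89999389648438], [149.5, 264.70001220703125]]
home poly [[437.4, 204.7], [459.9, 216.5], [475.4, 201.4], [452.4, 190.3]]
[438 190  38  28 442] [458.07239819 205.17647059] [[437.6000061035156, 204.8000030517578], [446.6000061035156, 186.8000030517578], [476.6000061035156, 201.8000030517578], [467.6000061035156, 219.8000030517578]]
```

```bash
python3 -c "
from h import *
R,o=plate(552.6,199.4,0.318)
for n in('scene','top'):
    A=pickle.load(open(n+'0.pkl','rb')); acc=[cam(n)['color'].astype(np.float32) for _ in range(6)]; B=np.mean(acc,0)
    g=lambda x:cv2.cvtColor(np.clip(x,0,255).astype(np.uint8),cv2.COLOR_BGR2GRAY)
    a,b=g(A['color']),g(B)
    # bar-only crop: bright mask over dark bench, small
    c=proj(A,R@bar(-.15)+o)[0]; e=proj(A,[R@(bar(-.15)+[0,s,0])+o for s in(-26,26)])
    m=np.zeros_like(a); cv2.line(m,*[tuple(int(round(v)) for v in x) for x in e],255,7)
    W=np.eye(2,3,dtype=np.float32)
    cc,W=cv2.findTransformECC(a,b,W,cv2.MOTION_TRANSLATION,(3,200,1e-6),m,1)
    print(n,'shift',W[:,2],cc)
    for q in(-.05,-.02,0,.02,.04,.08): print(q,(proj(A,R@bar(q)+o)[0]-c).round(2))
    # spring in bin
    d=cv2.absdiff(A['color'],np.clip(B,0,255).astype(np.uint8)).max(2)
    pts=[(x,y) for x in range(525,572,4) for y in range(-375,-297,4)]
    u=proj(A,[[x,y,25] for x,y in pts]).round().astype(int); v=np.array([d[j,i] for i,j in u]).reshape(12,-1)
    print((v>20).astype(int))
"
```

```text
scene shift [-0.90296143  0.8129047 ] 0.9949885985105509
-0.05 [-0.94  0.71]
-0.02 [-1.18  0.97]
0 [-1.33  1.15]
0.02 [-1.47  1.34]
0.04 [-1.6   1.54]
0.08 [-1.84  1.95]
[[0 0 0 0 0 0 0 0 0 0 0 0 0 0 0 0 0 0 0 0]
 [0 0 0 0 0 0 0 0 0 0 0 0 0 0 0 0 0 0 0 0]
 [0 0 0 0 0 0 0 0 0 0 0 0 0 0 0 0 0 0 0 0]
 [0 0 0 0 0 0 0 0 0 0 0 0 0 0 0 0 0 0 0 0]
 [0 0 0 0 0 0 0 0 0 0 0 0 0 0 0 0 0 0 0 0]
 [0 0 0 0 0 0 0 0 0 0 0 0 0 0 0 0 0 0 0 0]
 [0 0 0 0 0 0 0 0 0 0 0 0 0 0 0 0 0 0 0 0]
 [0 0 0 0 0 0 0 0 0 0 0 0 0 0 0 1 0 0 0 0]
 [0 0 0 0 0 0 0 0 0 0 0 0 0 0 1 1 1 1 0 0]
 [0 0 0 0 1 1 1 1 1 1 1 1 1 0 0 0 1 0 0 0]
 [0 0 0 1 1 1 1 1 1 1 1 1 1 1 1 1 0 1 0 0]
 [1 1 1 1 1 1 1 1 1 1 1 1 1 1 1 1 1 1 1 1]]
top shift [0.67778033 2.307771  ] 0.9950087308836538
-0.05 [0.61 2.03]
-0.02 [0.77 2.58]
0 [0.87 2.93]
0.02 [0.97 3.28]
0.04 [1.06 3.61]
0.08 [1.23 4.23]
[[0 0 0 0 0 0 0 0 0 0 0 0 0 0 0 0 0 0 0 0]
 [0 0 0 0 0 0 0 0 0 0 0 0 0 0 0 0 0 0 0 0]
 [0 0 0 0 0 0 0 0 0 0 0 0 0 0 0 0 0 0 0 0]
 [0 0 0 0 0 0 0 0 0 0 0 0 0 0 0 0 0 0 0 0]
 [0 0 0 0 0 0 0 0 0 0 0 0 0 0 0 0 0 0 0 0]
 [0 0 1 1 1 0 0 0 0 0 0 0 1 1 1 1 1 1 0 0]
 [0 0 1 1 1 0 0 0 0 0 0 0 1 1 1 1 1 1 0 0]
 [0 0 1 1 1 0 0 0 0 0 0 0 1 1 1 1 1 1 0 0]
 [0 0 1 1 1 0 0 0 0 0 0 0 1 1 1 1 1 1 0 0]
 [0 0 0 1 1 0 0 0 0 0 0 0 0 1 1 1 1 1 0 0]
 [0 0 0 0 0 0 0 0 0 0 0 0 0 0 0 0 0 0 0 0]
 [0 0 0 0 0 0 0 0 0 0 0 0 0 0 0 0 0 0 0 0]]
```

The lever is at about -0.04 rad by both cameras, and the spring, pistons, plugs and pad are all in place. The arm is clear, so I'm handing in.

```bash
python3 -c "
from h import *
print(job.finish_job())"
```

```text
the job is handed in; nothing more can be done
None
```

I handed the job in at about 43 s of the 210 s limit; no verdict came back, but my last camera checks showed the pad home with the foot down on it (lever about -0.04 rad), both pistons and the spring in the scrap bin, and both plugs in the parts tray; I never re-measured the bush, but nothing was moved near it.

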